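# Assemble two bayonet filter holders

### The arm

A 6-joint arm with a two-finger parallel gripper is mounted at the origin on a cart in front of the work surface, level with it; the furniture and walls round the work are solid. World frame = base frame: x ahead of the robot, y to its left, z up, the work surface at z = 0. Lengths are in mm, angles in rad, forces in N, time in s.
With the tool pointing down it reaches from about 325 to 900 mm from the base axis. Payload 6.1 kg.
Tool frame: the origin (TCP) lies on the centre line of the jaws, within the pads' length; the fingertips stand 8 mm ahead of it and the grasp point (between the pads) lies 11 mm behind it; z points along the fingers, y is the direction in which the jaws open and shut (so a half turn about z gives the same grasp; the last joint's range is limited). The gripper opens to 85 mm and grips with 20 to 120 N. Pads are 22 mm wide; open, the fingers measure 114 mm over their backs; the gripper's body (76 mm by 85 mm) begins 54 mm behind the grasp point. The pads swing forward as they close: fully open they stand 13 mm farther back than shut.
Start: joints at [-1.349, 0.22, 1.526, -0, 1.395, -0.126], TCP at [213.012, -587.573, 239.3] pointing down, gripper open.
Joint ranges: [-2.98, 2.98], [-0.91, 2.08], [0.09, 2.57], [-1.24, 4.39], [0.2, 2.65], [-2.68, 2.68]. Speed limits (rad/s): [2.57, 2.57, 3.01, 3.14, 3.14, 3.14].

### API

Orientations are given as a rotation vector (axis times angle).
In Python, from workcell import robot gives the robot as it stands. The module is installed in compiled form; this text tells all that it offers.
- The arm moves only by the tool play_rows, never from a script. Its argument "plan" is a list of rows, each an object with "grip": the finger opening in m, from 0 to 0.0854; "slide": the shift along the tool's x, y, z in m, a list of three; "angular": the turn, a rotation vector about the tool's x, y, z in rad, a list of three. A call has 1 to 10 rows; each row shifts and turns the pose as measured when the row begins, along the tool's axes as they then stand; what a row does not reach is not made up. A row lasts 1/10 s, in which the tool goes at most 50 mm and 8.59 degrees, less where a joint would pass 70% of its speed; a pose out of reach is approached as far as the arm can. A call is refused whole if a number of a shift passes 0.05 or a number of a turn 0.15, either way. A call with a gripper value outside its range is refused whole. The fingers move at their own pace and stop on an object; "squeeze" is the grip in N (left out, the last holds). Time passes only in rows, so rows that do not move let the fingers close. It gives the time, the measured TCP pose, the force and the opening at its end, in the units of the state.
- robot.observe(): the state, without advancing time (a new reading comes with each control period).
- robot.camera(name): name is "side" or "top"; returns (picture, depth): 400x640x3 uint8, red, green, blue; 400x640 float32, mm along the optical axis (not along the pixel's ray), 0 where there is no reading.
- robot.calibration(name): a dict with "fx", "fy", "cx", "cy" (pixels), "camera_from_world" (4x4, takes a point from world to camera coordinates). Camera axes: x right, y down, z forward; pixel columns grow to the right and rows downward; lengths in mm; the calibration is good to about 2 mm. A picture is of the moment at which its call begins. calibration takes no time and is no camera call.
- robot.hand_in(): hands the job in, once; it reports no verdict.
The state is a dict: "t": time; "qpos": joint angles; "qd": joint speeds; "joint_torque": joint torques, N m; "eef_pos": TCP position; "ee_rot": TCP orientation; "contact_force": force on the tool from outside, world axes, zero at the start; "wrist_torque": the same for the moment, N m; "grip_width": finger opening in mm.
Only numpy, scipy, OpenCV 4.12 (cv2) and the standard library are available. Lean on these libraries where they do the work, as an engineer would, in place of code of your own. Each camera call takes 0.05 s, during which the arm holds its last target.

### The job

Get both filter holders ready for filtering: lay each support screen, rod up, flat in the seat of the base it fits, then set the funnel of the same size over it with its two lugs down through the gates of the rim, and turn the funnel clockwise (seen from above) about a quarter turn so that its lugs are locked well under the lips. Do not shift or knock over the two sample vials standing among the parts.

Things in the scene. Friction and masses are not known exactly. Their poses are not given: they have to be found in the camera images.
- large_base: large filter holder base, fixed steel stand, foot 92 mm wide, 53 mm tall; origin: centre of underside. Rim z 48-53 mm: two lips, inner radius 33 mm, with two open gates 60 deg wide on its +x and -x axes, out to radius 40.5 mm; hose outlet low along +y. Ledge for the funnel at z 40 mm (lug channel 8 mm high under the lips). Inside it the screen's seat: radius 25 mm, coned mouth, floor z 34 mm
- large_screen_center (a point): centre (26 mm above the underside) of the large support screen: loose perforated metal disc, 46 mm wide, 5 mm thick, with an upright round lifting rod 10 mm thick at its middle, 52 mm tall in all; z up along the rod. In its seat the base's rim stands 14 mm above the disc's top and the rod 33 mm above the rim: hold only the top 30 mm of the rod to stay clear of the rim
- large_funnel_center (a point): centre (36 mm above the underside) of the large funnel: loose white tube, 72 mm tall, 54 mm outside (57 at the top bead); foot flange 59 mm wide, 5 mm thick, with two alike lugs, 74 mm over their ends, 36 deg wide, on its +x and -x axes. Seated: underside 40 mm above the base's. In the gates it turns only clockwise from above, to a stop 75 deg past the gate centres; lugs wholly under the lips from 50 deg
- small_base: small filter holder base, fixed steel stand, foot 74 mm wide, 53 mm tall; origin: centre of underside. Rim z 48-53 mm: two lips, inner radius 24 mm, with two open gates 60 deg wide on its +x and -x axes, out to radius 31.5 mm; hose outlet low along +y. Ledge for the funnel at z 40 mm (lug channel 8 mm high under the lips). Inside it the screen's seat: radius 16 mm, coned mouth, floor z 34 mm
- small_screen_center (a point): centre (26 mm above the underside) of the small support screen: loose perforated metal disc, 28 mm wide, 5 mm thick, with an upright round lifting rod 10 mm thick at its middle, 52 mm tall in all; z up along the rod. In its seat the base's rim stands 14 mm above the disc's top and the rod 33 mm above the rim: hold only the top 30 mm of the rod to stay clear of the rim
- small_funnel_center (a point): centre (36 mm above the underside) of the small funnel: loose white tube, 72 mm tall, 36 mm outside (39 at the top bead); foot flange 41 mm wide, 5 mm thick, with two alike lugs, 56 mm over their ends, 36 deg wide, on its +x and -x axes. Seated: underside 40 mm above the base's. In the gates it turns only clockwise from above, to a stop 75 deg past the gate centres; lugs wholly under the lips from 50 deg
- vial_a_center (a point): centre (31 mm above the underside) of a 27 mm wide, 62 mm tall glass sample vial with a black cap, standing loose among the parts on the left; not to be moved
- vial_b_center (a point): centre (31 mm above the underside) of a 27 mm wide, 62 mm tall glass sample vial with a black cap, standing loose among the parts on the right; not to be moved
Not all that is in view belongs to the job. What is shaped like the part that bears large_screen_center but blue or green is not meant.

How it is judged:
By the outcome, as a careful person would: the job done as asked, in the order asked, and still so for the second after the job is handed in, with the robot touching nothing.
It also fails if it takes over 115 s, if anything falls off the work surface, if the arm or the gripper's body presses on something with over 40 N, if the wrist force passes 120 N, or if a joint passes its speed limit or range.

## Working session

There is one attempt and no reset: what is moved stays moved. The work goes in short steps, Python scripts to look and compute and a tool call to move; the robot and the scene stay as the last step left them, time stands still between calls to the robot, and variables do not carry over. Pictures are saved under pics/ and viewed, and the job is handed in when it is done.

Besides the shell and the picture viewer there is one more tool, called after "Request:" by a JSON object that holds its "op" and its "data", one argument or row to a line. play_rows: Moves the arm, as the interface text tells. Its arguments: {"type":"object","properties":{"plan":{"type":"array"},"squeeze":{"type":"number"}},"required":["plan"]}

```bash
mkdir -p pics
cat > h.py <<'E'
import numpy as np, cv2
from workcell import robot
def shot(n,tag):
    im,d=robot.camera(n); np.savez(f'pics/{tag}.npz',im=im,d=d)
    cv2.imwrite(f'pics/{tag}.png',im[:,:,::-1]); return im,d
def load(tag):
    z=np.load(f'pics/{tag}.npz'); return z['im'],z['d']
def crop(tag,u0,v0,u1,v1,s,out):
    im,d=load(tag); c=im[v0:v1,u0:u1,::-1]
    cv2.imwrite(f'pics/{out}.png',cv2.resize(c,None,fx=s,fy=s,interpolation=cv2.INTER_CUBIC))
def cal(n):
    c=robot.calibration(n); return c,np.array(c['camera_from_world'])
def px2w(n,u,v,depth):
    c,T=cal(n); p=np.array([(u-c['cx'])/c['fx']*depth,(v-c['cy'])/c['fy']*depth,depth,1]); return (np.linalg.inv(T)@p)[:3]
def pxz(n,u,v,z):
    c,T=cal(n);Ti=np.linalg.inv(T); o=Ti[:3,3]; d=Ti[:3,:3]@np.array([(u-c['cx'])/c['fx'],(v-c['cy'])/c['fy'],1]); return o+d*(z-o[2])/d[2]
def w2px(n,p):
    c,T=cal(n); q=T@np.append(p,1); return c['fx']*q[0]/q[2]+c['cx'],c['fy']*q[1]/q[2]+c['cy'],q[2]
def cloud(n,d):
    c,T=cal(n); v,u=np.mgrid[:d.shape[0],:d.shape[1]]
    P=np.stack([(u-c['cx'])/c['fx']*d,(v-c['cy'])/c['fy']*d,d,np.ones_like(d)],-1)
    return (P@np.linalg.inv(T).T)[...,:3]
E
python3 - <<'E'
from h import *
np.set_printoptions(precision=3,suppress=True)
for n in('side','top'):
    shot(n,n+'0'); c,T=cal(n); print(n,c['fx'],c['cx'],c['cy'],'\n',np.linalg.inv(T))
print(robot.observe())
E
```

```text
side 395.38344774921893 313.74788403165684 198.0193228237166 
 [[   0.981   -0.117    0.152  399.956]
 [  -0.191   -0.53     0.826 -717.556]
 [  -0.016   -0.84    -0.543  519.109]
 [   0.       0.       0.       1.   ]]
top 500.3737234018338 322.01605634507456 196.77793730843484 
 [[   0.002   -0.998    0.063  448.868]
 [  -1.      -0.002   -0.007   -7.741]
 [   0.007   -0.063   -0.998 1452.692]
 [   0.       0.       0.       1.   ]]
{'t': 0.1, 'qpos': array([-1.349,  0.221,  1.528,  0.   ,  1.395, -0.126]), 'qd': array([ 0.001, -0.003, -0.003,  0.   ,  0.001,  0.   ]), 'joint_torque': array([  0.001, -49.824, -39.055,  -0.   ,   0.006,   0.   ]), 'eef_pos': array([ 212.896, -587.053,  238.282]), 'ee_rot': array([-3.092, -0.543,  0.   ]), 'contact_force': array([-0.475,  0.587, -0.299]), 'wrist_torque': array([ 0.032, -0.007,  0.032]), 'grip_width': 85.64953400288496}
```

View pics/side0.png

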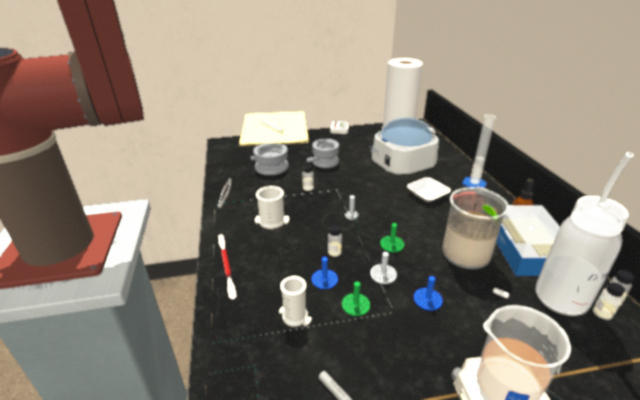

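View pics/top0.png

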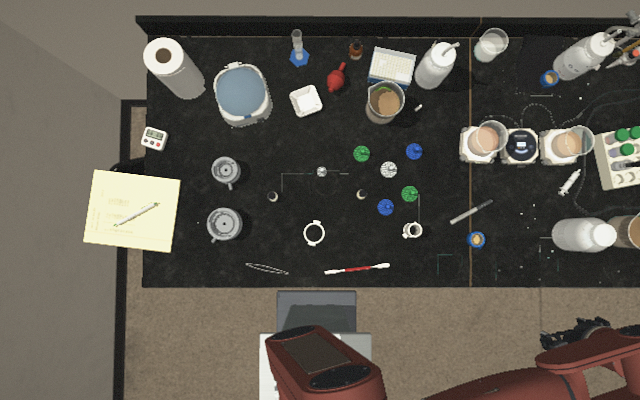

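Run:
```python
from h import *
crop('top0',195,145,285,245,6,'t_base'); crop('top0',295,145,435,250,5.5,'t_parts'); crop('side0',235,130,345,250,5,'s_base');crop('side0',260,180,460,330,4,'s_parts')
```

```text
(no output)
```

View pics/t_base.png

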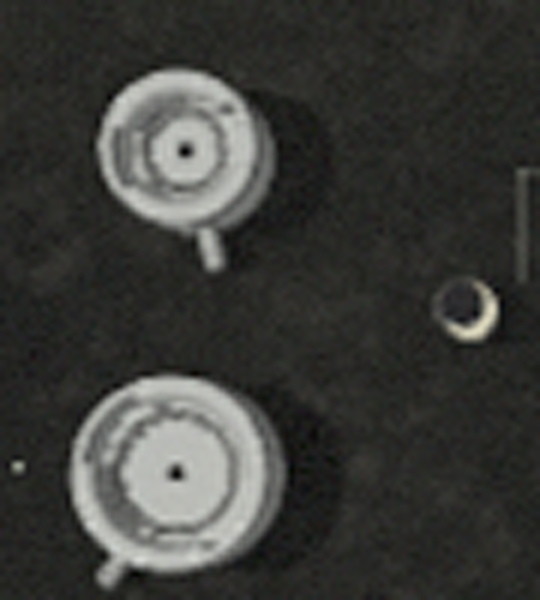

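View pics/t_parts.png

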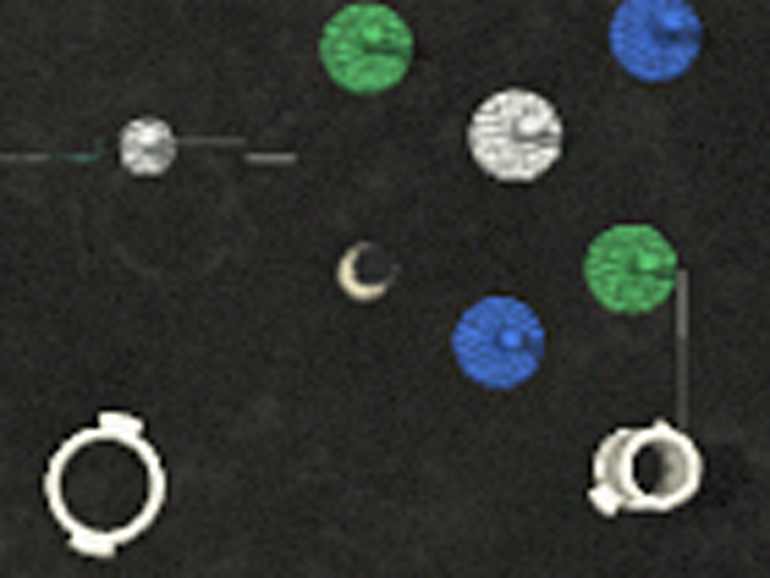

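View pics/s_base.png

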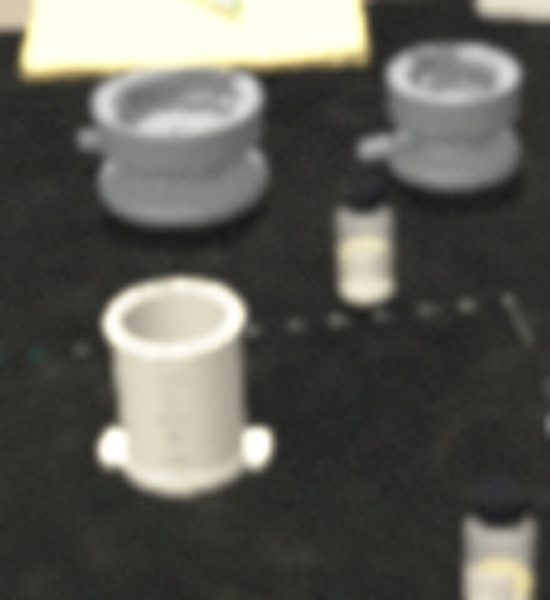

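View pics/s_parts.png

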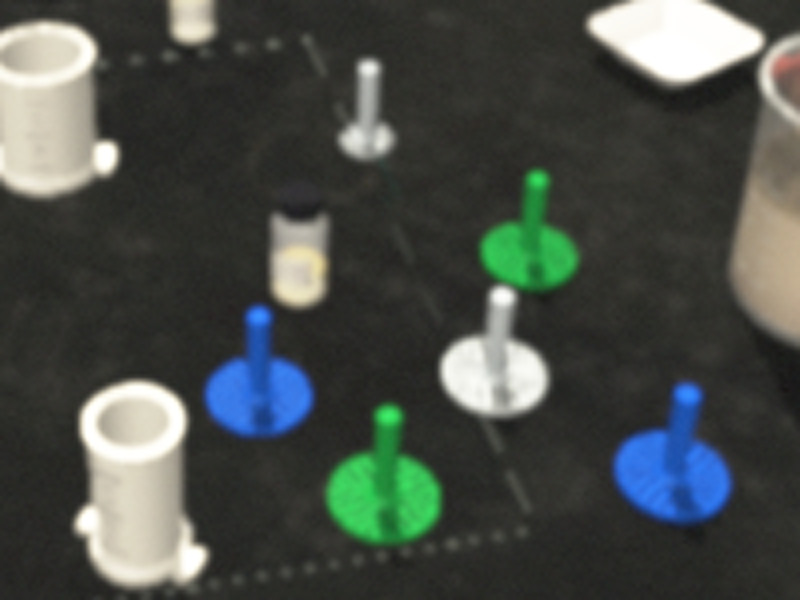

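```bash
cat > rect.py <<'E'
from h import *
import sys
# rectified views at given height plane, 0.5mm/px ; axes: up = +x world, left=+y
def rect(n,tag,cx,cy,z,half=60,s=4):
    im,d=load(tag); N=int(2*half*s)
    r,c=np.mgrid[:N,:N]; X=cx+half-(r+.5)/s; Y=cy+half-(c+.5)/s
    cc,T=cal(n); P=np.stack([X,Y,np.full_like(X,z),np.ones_like(X)],-1)@T.T
    u=(cc['fx']*P[...,0]/P[...,2]+cc['cx']).astype(np.float32); v=(cc['fy']*P[...,1]/P[...,2]+cc['cy']).astype(np.float32)
    return cv2.remap(im,u,v,cv2.INTER_CUBIC)[:,:,::-1].copy()
E
python3 - <<'E'
from h import *
np.set_printoptions(precision=1,suppress=True)
im,d=load('top0'); C=cloud('top',d)
for nm,(u,v),z in [('LB',(226,224),53),('SB',(226,170),53),('LS',(389,170),5),('SS',(322,172),5),('LF',(314,233),72),('SF',(412,230),72),('VA',(272,196),62),('VB',(362,194),62)]:
    print(nm,C[v,u],pxz('top',u,v,z))
im,d2=load('side0'); C2=cloud('side',d2)
from collections import OrderedDict
for tag,CC in(('top',C),('side',C2)):
  for nm,(x0,x1,y0,y1) in dict(LB=(340,460,210,340),SB=(480,580,210,320),LF=(310,430,-50,80),SF=(310,430,-300,-200)).items():
    m=(CC[...,0]>x0)&(CC[...,0]<x1)&(CC[...,1]>y0)&(CC[...,1]<y1)&(CC[...,2]>12)
    p=CC[m]; h=np.histogram(p[:,2],bins=range(10,90,4))[0]; print(tag,nm,p[:,:2].min(0),p[:,:2].max(0),h)
    zt=np.percentile(p[:,2],99); print('   top z',zt); q=p[p[:,2]>zt-4]; print('   ',len(q),q[:,:2].min(0),q[:,:2].max(0),(q[:,:2].min(0)+q[:,:2].max(0))/2)
E
```

```text
LB [460.3 254.4  30.7] [460.1 250.3  53. ]
SB [614.4 256.9  28.4] [611.6 252.4  53. ]
LS [ 616.4 -210.4   20.9] [ 618.3 -212.7    5. ]
SS [610.  -17.5  22.3] [612.  -17.6   5. ]
LF [435.    5.2   3.4] [435.7   4.6  72. ]
SF [ 444.1 -279.8   -4.8] [ 444.3 -265.5   72. ]
VA [538.1 121.8  62.6] [538.1 121.9  62. ]
VB [ 544.2 -128.8   62.3] [ 544.2 -128.8   62. ]
top LB [409.  213.8] [457.6 300.6] [ 2  7 11  0  9 41 74 69 37 27 62 49  6  0  0  0  0  0  0]
   top z 58.551341470493334
    46 [418.5 215.7] [457.4 299.2] [437.9 257.5]
top SB [480.  217.2] [579.8 297.3] [ 5  7 11  3  0  9 30 44 27 20 53 37  3  1  0  0  0  0  0]
   top z 60.09861468125374
    16 [482.4 222.2] [504.7 293.5] [493.5 257.9]
top LF [410.9 -20.2] [429.6  29.3] [ 0  1  1  1  0  2  1  2  1  0  0  1  2  1  3 17 14  0  0]
   top z 77.93815131657463
    15 [411.1 -20.2] [427.5  29.2] [419.3   4.5]
top SF [ 327.2 -298.2] [ 429.8 -266.8] [1 0 1 0 0 0 0 0 0 0 0 0 0 0 2 2 1 0 0]
   top z 75.15725067773563
    3 [ 427.8 -279.2] [ 427.9 -268.2] [ 427.9 -273.7]
side LB [408.9 211.5] [459.9 303. ] [ 3  6  0  7 22 55 57 41 37 69 32  0  0  0  0  0  0  0  0]
   top z 51.257600185773455
    87 [417.9 212.4] [459.8 303. ] [438.8 257.7]
side SB [480.2 216.7] [579.9 296.8] [ 4 14  0  3  8 15 39 21 22 47 22  0  0  0  0  0  0  0  0]
   top z 50.93526742134091
    64 [481.5 219.6] [579.8 296.2] [530.6 257.9]
side LF [407.8 -23.5] [429.9  31.9] [ 5 18 17 15 13 15 19 15 23 26 23 29 28 21 51  4  0  0  0]
   top z 70.06305648136872
    55 [407.8 -23.2] [429.3  30.3] [418.6   3.6]
side SF [ 426.6 -283.5] [ 430.  -264.7] [ 2  5  4  3  2  3  4  4  2  4  4  6  2  2 15  6  0  0  0]
   top z 71.11074399179955
    21 [ 426.6 -283.5] [ 430.  -264.7] [ 428.3 -274.1]
```

Run:
```python
from rect import *
def grid(im,half=60,s=4):
    N=im.shape[0]
    for k in range(-50,51,10):
        p=int((half+k)*s); col=(0,255,255) if k==0 else (90,90,0)
        cv2.line(im,(p,0),(p,8 if k else N),col,1); cv2.line(im,(0,p),(8 if k else N,p),col,1)
    return im
def pair(x,y,z,out):
    a=grid(rect('top','top0',x,y,z,s=3.2),s=3.2); b=grid(rect('side','side0',x,y,z,s=3.2),s=3.2); cv2.imwrite(f'pics/{out}.png',np.hstack([a,b]))
pair(460,256,53,'rLB');pair(612,255,53,'rSB');
```

```text
(no output)
```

View pics/rLB.png

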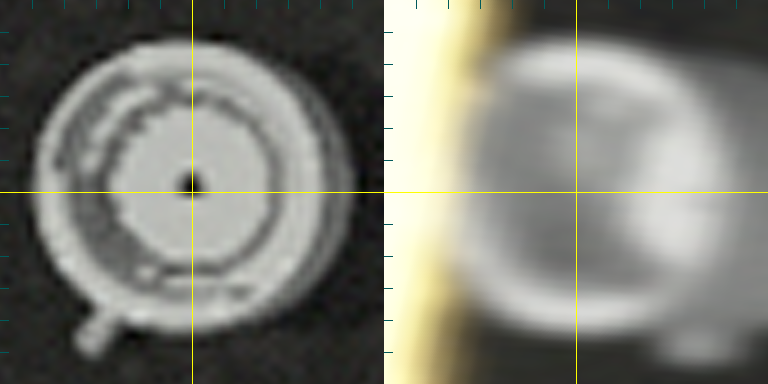

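View pics/rSB.png

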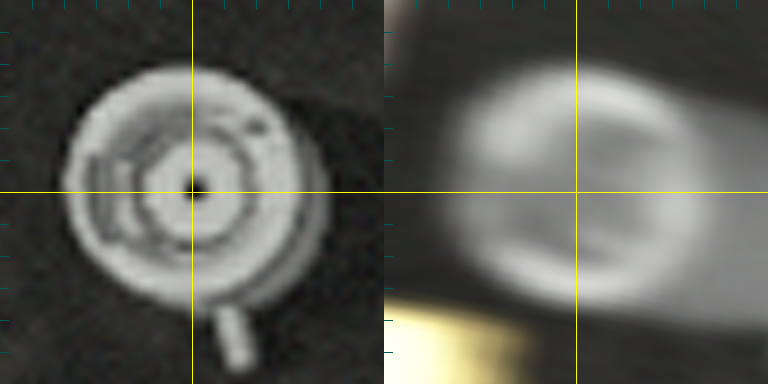

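```bash
cat > ov.py <<'E'
from h import *
def arc(c,z,r,a0=0,a1=360,n=40):
    a=np.radians(np.linspace(a0,a1,n)); return np.stack([c[0]+r*np.cos(a),c[1]+r*np.sin(a),np.full(n,z)],-1)
def base_lines(c,th,big):
    ri,rg,ro,rs,foot=(33,40.5,45.3,25,46) if big else (24,31.5,37,16,37)
    L=[(arc(c,53,ro),(0,255,255)),(arc(c,34,rs),(255,0,255)),(arc(c,0,foot),(255,255,0))]
    for k in(0,180):
        L.append((arc(c,53,rg,th+k-30,th+k+30),(0,0,255))); L.append((arc(c,53,ri,th+k+30,th+k+150),(0,255,0)))
    o=np.radians(th+90); L.append((np.array([[c[0]+r*np.cos(o),c[1]+r*np.sin(o),12] for r in(40,62)]),(255,128,0)))
    return L
def fun_lines(c,th,big,z0=0):
    rb,rf,rl=(28.5,29.5,37) if big else (19.5,20.5,28)
    L=[(arc(c,z0+72,rb),(0,255,255)),(arc(c,z0,rf),(255,0,255)),(arc(c,z0+5,rf),(255,0,255))]
    for k in(0,180):
        for zz in(0,5): L.append((arc(c,z0+zz,rl,th+k-18,th+k+18),(0,0,255)))
    return L
def scr_lines(c,big,z0=0):
    r=23 if big else 14
    return [(arc(c,z0+5,r),(255,0,255)),(arc(c,z0+52,5),(0,255,255))]
def overlay(n,tag,L,u0,v0,u1,v1,s,off=(0,0)):
    im,d=load(tag); c=cv2.resize(im[v0:v1,u0:u1,::-1],None,fx=s,fy=s,interpolation=cv2.INTER_CUBIC)
    for P,col in L:
        q=np.array([[(w2px(n,p)[0]-u0+.5)*s,(w2px(n,p)[1]-v0+.5)*s] for p in P]); cv2.polylines(c,[np.int32(q*8)],False,col,1,cv2.LINE_AA,3)
    return c
def around(n,tag,L,p,half,s):
    u,v,_=w2px(n,p); u,v=int(u),int(v); return overlay(n,tag,L,u-half,v-half,u+half,v+half,s)
def sheet(items,out,half=28,s=7,tags=('top0','side0')):
    rows=[np.hstack([around(n,t,L,p,half,s) for n,t in zip(('top','side'),tags)]) for p,L in items]
    cv2.imwrite(f'pics/{out}.png',np.vstack(rows))
E
python3 - <<'E'
from ov import *
LB=(461.7,260.2);SB=(614.5,257.8)
sheet([((*LB,30),base_lines(LB,54.8,1))],'oLB'); sheet([((*SB,30),base_lines(SB,101.4,0))],'oSB')
E
```

```text
(no output)
```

View pics/oLB.png

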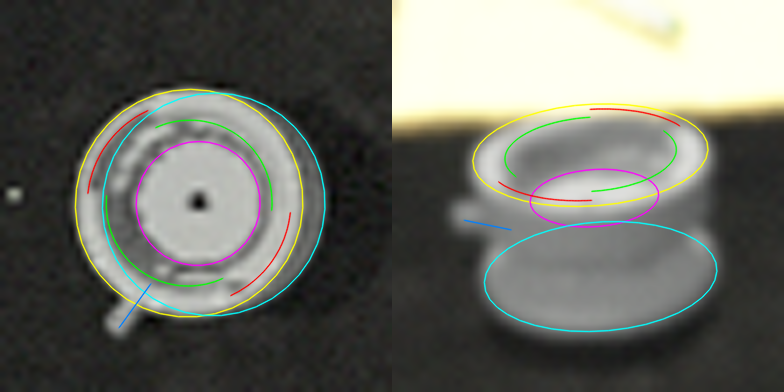

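View pics/oSB.png

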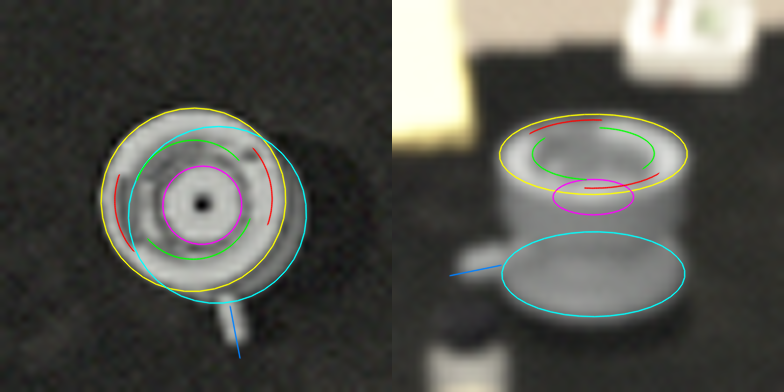

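Run:
```python
from ov import *
im,_=load('top0')
def polar(c,r0,r1,z,n='top'):
    th=np.radians(np.arange(0,360,.5)); r=np.arange(r0,r1,.25)
    cc,T=cal(n); A,R=np.meshgrid(th,r)
    P=np.stack([c[0]+R*np.cos(A),c[1]+R*np.sin(A),np.full_like(A,z),np.ones_like(A)],-1)@T.T
    u=(cc['fx']*P[...,0]/P[...,2]+cc['cx']).astype(np.float32); v=(cc['fy']*P[...,1]/P[...,2]+cc['cy']).astype(np.float32)
    o=cv2.remap(im,u,v,cv2.INTER_CUBIC)[:,:,::-1].copy(); o=cv2.resize(o,None,fx=1,fy=2)
    for k in range(0,360,30): cv2.line(o,(k*2,0),(k*2,6),(0,255,255),1); cv2.putText(o,str(k),(k*2,18),0,.4,(0,255,255),1)
    return o
cv2.imwrite('pics/pol.png',np.vstack([polar((461.7,260.2),24,48,53),polar((614.5,257.8),14,40,53)]))
```

```text
(no output)
```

View pics/pol.png

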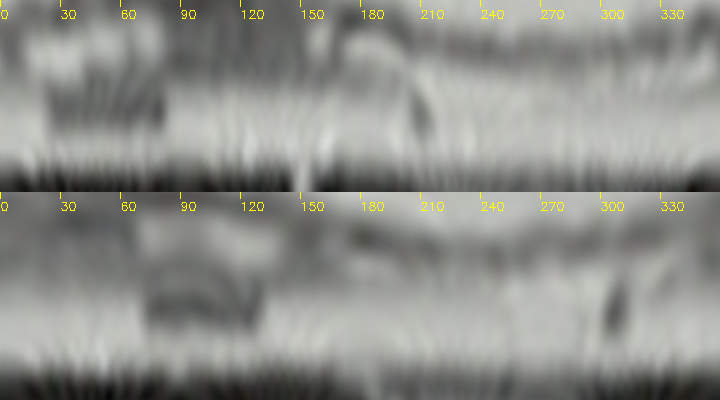

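Run:
```python
from ov import *
for u,v,z in [(314,233.5,72),(413.5,230.3,72),(389,170,5),(322,172,5)]: print(pxz('top',u,v,z))
LF=(436,5);SF=(445,-270);LS=(618,-212.5);SS=(612,-17.5)
sheet([((*LF,30),fun_lines(LF,10,1)),((*SF,30),fun_lines(SF,140,0))],'oF',24,8); sheet([((*LS,20),scr_lines(LS,1)),((*SS,20),scr_lines(SS,0))],'oS',18,10)
```

```text
[434.28335914   4.61191307  72.        ]
[ 443.49542664 -269.63950792   72.        ]
[ 618.29983034 -212.6559579     5.        ]
[611.98440003 -17.58960813   5.        ]Traceback (most recent call last):
  File "<stdin>", line 4, in <module>
  File "ov.py", line 28, in sheet
    rows=[np.hstack([around(n,t,L,p,half,s) for n,t in zip(('top','side'),tags)]) for p,L in items]
                     ~~~~~~^^^^^^^^^^^^^^^^
  File "ov.py", line 26, in around
    u,v,_=w2px(n,p); u,v=int(u),int(v); return overlay(n,tag,L,u-half,v-half,u+half,v+half,s)
                                               ~~~~~~~^^^^^^^^^^^^^^^^^^^^^^^^^^^^^^^^^^^^^^^
  File "ov.py", line 23, in overlay
    q=np.array([[(w2px(n,p)[0]-u0+.5)*s,(w2px(n,p)[1]-v0+.5)*s] for p in P]); cv2.polylines(c,[np.int32(q*8)],False,col,1,cv2.LINE_AA,3)
                                         ~~~~^^^^^
  File "h.py", line 18, in w2px
    c,T=cal(n); q=T@np.append(p,1); return c['fx']*q[0]/q[2]+c['cx'],c['fy']*q[1]/q[2]+c['cy'],q[2]
        ~~~^^^
  File "h.py", line 12, in cal
    c=robot.calibration(n); return c,np.array(c['camera_from_world'])
ValueError: time passes only in moves, steps and waits
```

Too many calibration calls; cache it.

```bash
python3 - <<'E'
s=open('h.py').read()
s=s.replace("def cal(n):\n    c=robot.calibration(n); return c,np.array(c['camera_from_world'])","""import json,os
def cal(n,_m={}):
    if n not in _m:
        f=f'cal_{n}.json'
        if not os.path.exists(f):
            c=robot.calibration(n); json.dump({k:(np.array(v).tolist()) for k,v in c.items()},open(f,'w'))
        _m[n]=json.load(open(f))
    return _m[n],np.array(_m[n]['camera_from_world'])""")
open('h.py','w').write(s)
E
python3 - <<'E'
from ov import *
LF=(435,4.6);SF=(444,-269.6);LS=(618,-212.5);SS=(612,-17.5)
sheet([((*LF,30),fun_lines(LF,-10,1)),((*SF,30),fun_lines(SF,140,0))],'oF',24,8); sheet([((*LS,20),scr_lines(LS,1)),((*SS,20),scr_lines(SS,0))],'oS',18,10)
E
```

```text
(no output)
```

View pics/oF.png

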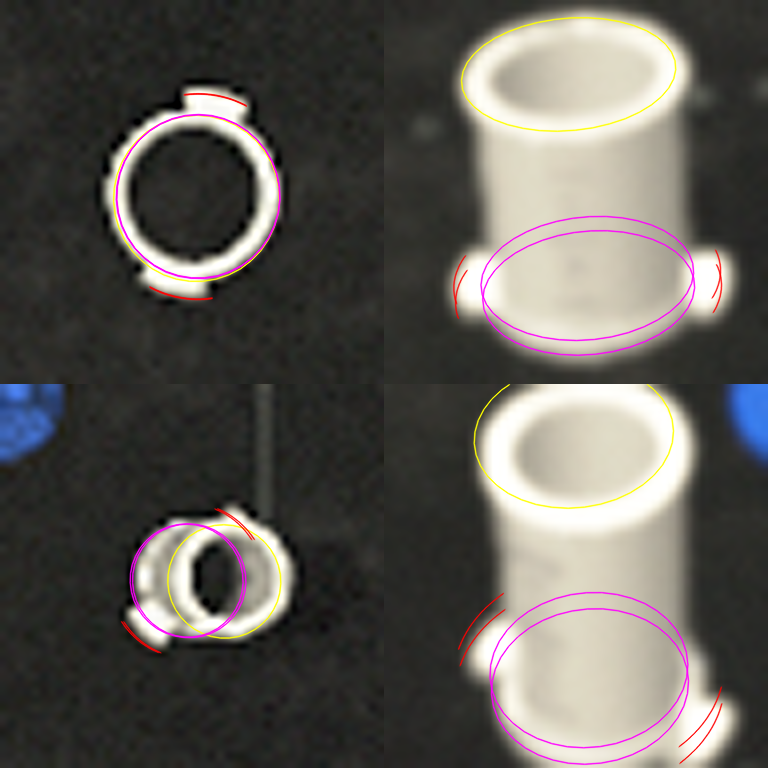

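View pics/oS.png

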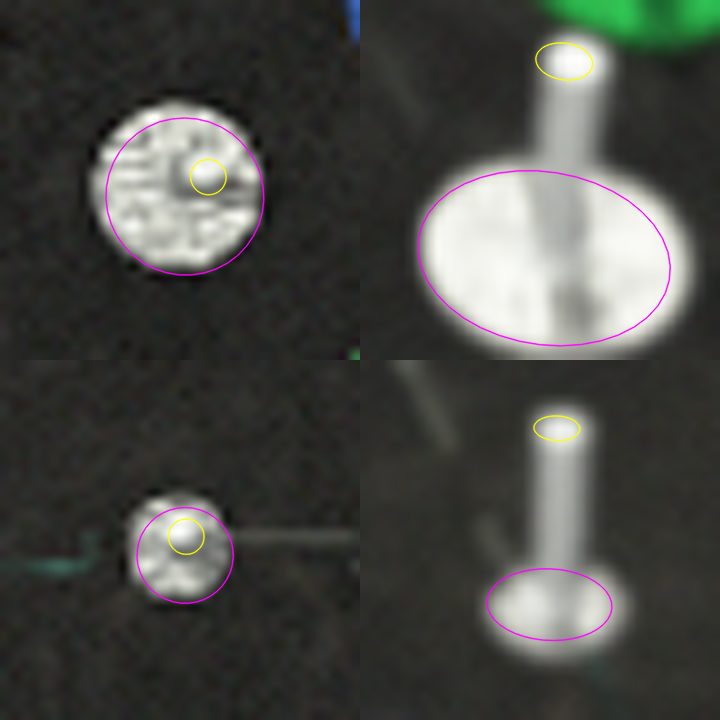

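Run:
```python
from ov import *
LF=(436.7,5.5);SF=(446,-273);LS=(620,-211.5);SS=(613.7,-17)
sheet([((*LF,30),fun_lines(LF,-11,1)),((*SF,30),fun_lines(SF,143,0))],'oF2',26,7);
```

```text
(no output)
```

View pics/oF2.png

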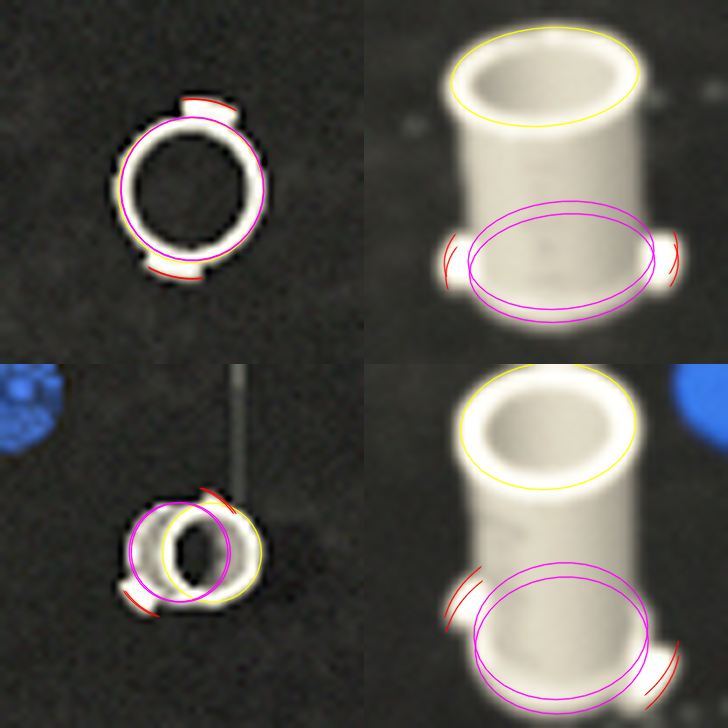

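```bash
cat > go.py <<'E'
import sys
from h import *
from scipy.spatial.transform import Rotation as R
x,y,z=map(float,sys.argv[1:4]); yaw=sys.argv[4]; n=int(sys.argv[5]) if len(sys.argv)>5 else 1
s=robot.observe(); M=R.from_rotvec(s['ee_rot']).as_matrix(); cur=np.degrees(np.arctan2(M[1,0],M[0,0]))
d=np.array([x,y,z])-s['eef_pos']; yw=cur if yaw=='k' else float(yaw)
a=np.radians(yw); T=np.array([[np.cos(a),np.sin(a),0],[np.sin(a),-np.cos(a),0],[0,0,-1]]).T
rv=R.from_matrix(M.T@T).as_rotvec(); np.set_printoptions(precision=4,suppress=True)
print('t',round(s['t'],2),'pos',s['eef_pos'].round(1),'yaw',round(cur,1),'q',s['qpos'].round(2),'F',s['contact_force'].round(1),'w',round(s['grip_width'],1))
print('rows',n,'slide/row m (cur axes)',M.T@d/1000/n,'(target axes)',T.T@d/1000/n,'turn/row',rv/n)
E
python3 go.py 620 -211.5 238 20 12
```

```text
t 0.1 pos [ 212.9 -587.1  238.3] yaw 19.9 q [-1.35  0.22  1.53  0.    1.39 -0.13] F [-0.5  0.6 -0.3] w 85.6
rows 12 slide/row m (cur axes) [ 0.0426 -0.0179  0.0001] (target axes) [ 0.0426 -0.0178  0.    ] turn/row [-0.0001 -0.     -0.0001]
```

Could be taken for the large screen: silver wide (389,170) is the one meant. The others are silver narrow (322,172), which is the small screen, green (361,153) and (409,194), and blue (414,151) and (386,207). The close crop confirmed that the piece at (389,170) is silver, wide and rod-up.

Request:
{"op": "play_rows", "data": {
  "plan": [
    {"grip": 0.045, "slide": [0.042, -0.018, 0], "angular": [0, 0, 0]},
    {"grip": 0.045, "slide": [0.042, -0.018, 0], "angular": [0, 0, 0]},
    {"grip": 0.045, "slide": [0.042, -0.018, 0], "angular": [0, 0, 0]},
    {"grip": 0.045, "slide": [0.042, -0.018, 0], "angular": [0, 0, 0]},
    {"grip": 0.045, "slide": [0.042, -0.018, 0], "angular": [0, 0, 0]},
    {"grip": 0.045, "slide": [0.042, -0.018, 0], "angular": [0, 0, 0]},
    {"grip": 0.045, "slide": [0.042, -0.018, 0], "angular": [0, 0, 0]},
    {"grip": 0.045, "slide": [0.042, -0.018, 0], "angular": [0, 0, 0]},
    {"grip": 0.045, "slide": [0.042, -0.018, 0], "angular": [0, 0, 0]},
    {"grip": 0.045, "slide": [0.042, -0.018, 0], "angular": [0, 0, 0]}
  ],
  "squeeze": 40
}}

```text
t: 1.1
eef_pos: [552.6, -266.7, 233.0]
ee_rot: [-3.09, -0.524, 0.007]
contact_force: [-0.4, -0.6, -0.0]
grip_width: 44.8
```

```bash
python3 go.py 620 -211.5 110 20 5
```

```text
t 1.1 pos [ 552.6 -266.7  233. ] yaw 19.2 q [-0.58  0.2   1.56  0.    1.39  0.66] F [-0.4 -0.6 -0. ] w 44.8
rows 5 slide/row m (cur axes) [ 0.0164 -0.0058  0.0246] (target axes) [ 0.0164 -0.0058  0.0246] turn/row [-0.0016  0.0007 -0.0027]
```

Request:
{"op": "play_rows", "data": {
  "plan": [
    {"grip": 0.045, "slide": [0.016, -0.006, 0.025], "angular": [-0.0016, 0, -0.0027]},
    {"grip": 0.045, "slide": [0.016, -0.006, 0.025], "angular": [-0.0016, 0, -0.0027]},
    {"grip": 0.045, "slide": [0.016, -0.006, 0.025], "angular": [-0.0016, 0, -0.0027]},
    {"grip": 0.045, "slide": [0.016, -0.006, 0.025], "angular": [-0.0016, 0, -0.0027]},
    {"grip": 0.045, "slide": [0.016, -0.006, 0.025], "angular": [0, 0, -0.0027]},
    {"grip": 0.045, "slide": [0, 0, 0], "angular": [0, 0, 0]}
  ]
}}

```text
t: 1.7
eef_pos: [623.2, -201.5, 101.9]
ee_rot: [-3.089, -0.56, 0.006]
contact_force: [-0.8, 0.7, -0.6]
grip_width: 44.8
```

```bash
python3 go.py 620 -211.5 110 20 1
python3 - <<'E'
from ov import *
shot('side','side1'); crop('side1',330,180,450,300,5,'a1')
E
```

```text
t 1.7 pos [ 623.2 -201.5  101.9] yaw 20.6 q [-0.43  0.42  1.55 -0.    1.18  0.78] F [-0.8  0.7 -0.6] w 44.8
rows 1 slide/row m (cur axes) [-0.0066  0.0082 -0.0081] (target axes) [-0.0065  0.0083 -0.0081] turn/row [-0.0029  0.0033  0.0099]
```

View pics/a1.png

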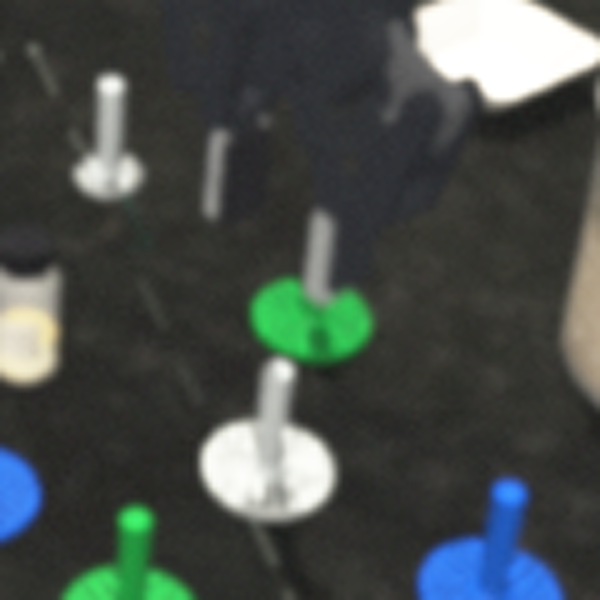

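Request:
{"op": "play_rows", "data": {
  "plan": [
    {"grip": 0.045, "slide": [-0.0033, 0.0042, 0.008], "angular": [0, 0, 0.005]},
    {"grip": 0.045, "slide": [-0.0033, 0.004, 0.015], "angular": [0, 0, 0.005]},
    {"grip": 0.045, "slide": [0, 0, 0.01], "angular": [0, 0, 0]},
    {"grip": 0.045, "slide": [0, 0, 0], "angular": [0, 0, 0]}
  ]
}}

```text
t: 2.15
eef_pos: [620.4, -217.0, 72.4]
ee_rot: [3.092, 0.539, 0.002]
contact_force: [-0.4, 0.7, -0.1]
grip_width: 45.0
```

```bash
python3 go.py 620 -211.5 34 20 1
```

```text
t 2.15 pos [ 620.4 -217.    72.4] yaw 19.8 q [-0.46  0.45  1.56 -0.    1.12  0.77] F [-0.4  0.7 -0.1] w 45.0
rows 1 slide/row m (cur axes) [ 0.0015 -0.0054  0.0384] (target axes) [ 0.0015 -0.0053  0.0384] turn/row [ 0.0036 -0.0008 -0.0037]
```

Request:
{"op": "play_rows", "data": {
  "plan": [
    {"grip": 0.045, "slide": [0.001, -0.004, 0.008], "angular": [0, 0, 0]},
    {"grip": 0.045, "slide": [0, 0, 0.008], "angular": [0, 0, 0]},
    {"grip": 0.045, "slide": [0, 0, 0.008], "angular": [0, 0, 0]},
    {"grip": 0.045, "slide": [0, 0, 0], "angular": [0, 0, 0]},
    {"grip": 0.045, "slide": [0, 0, 0], "angular": [0, 0, 0]},
    {"grip": 0.045, "slide": [0, 0, 0], "angular": [0, 0, 0]}
  ]
}}

```text
t: 2.75
eef_pos: [620.2, -213.4, 47.2]
ee_rot: [3.091, 0.538, 0.004]
contact_force: [-0.1, 0.2, 0.2]
grip_width: 44.7
```

```bash
python3 go.py 620 -211.5 34 20 1
```

```text
t 2.75 pos [ 620.2 -213.4   47.2] yaw 19.7 q [-0.45  0.48  1.58 -0.    1.08  0.78] F [-0.1  0.2  0.2] w 44.7
rows 1 slide/row m (cur axes) [ 0.0004 -0.0019  0.0132] (target axes) [ 0.0005 -0.0019  0.0132] turn/row [ 0.0045 -0.0018 -0.0046]
```

Request:
{"op": "play_rows", "data": {
  "plan": [
    {"grip": 0.045, "slide": [0, -0.002, 0.007], "angular": [0.0045, 0, -0.004]},
    {"grip": 0.045, "slide": [0, 0, 0.006], "angular": [0, 0, 0]},
    {"grip": 0.045, "slide": [0, 0, 0], "angular": [0, 0, 0]},
    {"grip": 0.0, "slide": [0, 0, 0], "angular": [0, 0, 0]},
    {"grip": 0.0, "slide": [0, 0, 0], "angular": [0, 0, 0]},
    {"grip": 0.0, "slide": [0, 0, 0], "angular": [0, 0, 0]},
    {"grip": 0.0, "slide": [0, 0, 0], "angular": [0, 0, 0]},
    {"grip": 0.0, "slide": [0, 0, 0], "angular": [0, 0, 0]}
  ]
}}

```text
t: 3.55
eef_pos: [620.1, -211.5, 33.9]
ee_rot: [3.094, 0.545, 0.005]
contact_force: [0.7, 0.4, -1.1]
grip_width: 8.4
```

```bash
python3 go.py 620 -211.5 150 20 1
```

```text
t 3.55 pos [ 620.1 -211.5   33.9] yaw 20.0 q [-0.45  0.5   1.58  0.    1.06  0.77] F [ 0.7  0.4 -1.1] w 8.4
rows 1 slide/row m (cur axes) [ 0.0002 -0.     -0.1161] (target axes) [-0.0001 -0.0001 -0.1161] turn/row [ 0.0006 -0.0028 -0.    ]
```

Request:
{"op": "play_rows", "data": {
  "plan": [
    {"grip": 0.0, "slide": [0, 0, -0.01], "angular": [0, 0, 0]},
    {"grip": 0.0, "slide": [0, 0, -0.03], "angular": [0, 0, 0]},
    {"grip": 0.0, "slide": [0, 0, -0.04], "angular": [0, 0, 0]},
    {"grip": 0.0, "slide": [0, 0, -0.03], "angular": [0, 0, 0]},
    {"grip": 0.0, "slide": [0, 0, -0.01], "angular": [0, 0, 0]},
    {"grip": 0.0, "slide": [0, 0, 0], "angular": [0, 0, 0]},
    {"grip": 0.0, "slide": [0, 0, 0], "angular": [0, 0, 0]}
  ]
}}

```text
t: 4.25
eef_pos: [618.7, -211.1, 158.8]
ee_rot: [-3.093, -0.545, -0.002]
contact_force: [-0.3, -0.4, -1.4]
grip_width: 8.5
```

```bash
python3 go.py 461.7 260.2 150 20 11
python3 - <<'E'
from ov import *
shot('side','side2'); crop('side2',310,100,450,240,4,'a2')
E
```

```text
t 4.25 pos [ 618.7 -211.1  158.8] yaw 20.0 q [-0.45  0.35  1.52  0.    1.27  0.77] F [-0.3 -0.4 -1.4] w 8.5
rows 11 slide/row m (cur axes) [ 0.0012 -0.0451  0.0009] (target axes) [ 0.0012 -0.0451  0.0008] turn/row [-0.0001 -0.0001 -0.    ]
```

View pics/a2.png

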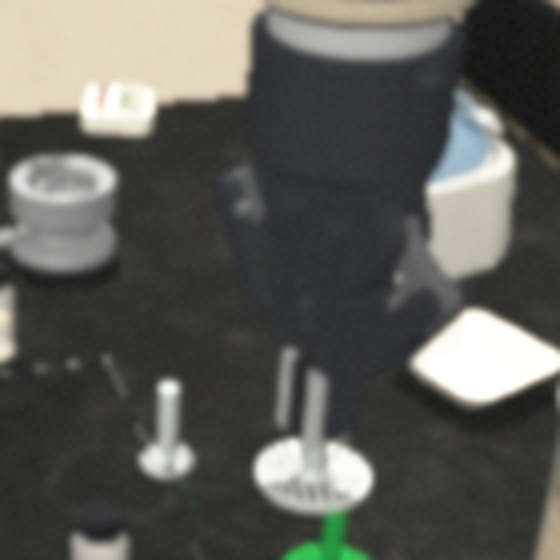

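Request:
{"op": "play_rows", "data": {
  "plan": [
    {"grip": 0.0, "slide": [0.001, -0.03, 0], "angular": [0, 0, 0]},
    {"grip": 0.0, "slide": [0.001, -0.045, 0], "angular": [0, 0, 0]},
    {"grip": 0.0, "slide": [0.001, -0.045, 0], "angular": [0, 0, 0]},
    {"grip": 0.0, "slide": [0.001, -0.045, 0], "angular": [0, 0, 0]},
    {"grip": 0.0, "slide": [0.001, -0.045, 0], "angular": [0, 0, 0]},
    {"grip": 0.0, "slide": [0.001, -0.045, 0], "angular": [0, 0, 0]},
    {"grip": 0.0, "slide": [0.001, -0.045, 0], "angular": [0, 0, 0]},
    {"grip": 0.0, "slide": [0.001, -0.045, 0], "angular": [0, 0, 0]},
    {"grip": 0.0, "slide": [0.001, -0.045, 0], "angular": [0, 0, 0]},
    {"grip": 0.0, "slide": [0.001, -0.035, 0], "angular": [0, 0, 0]}
  ]
}}

```text
t: 5.3
eef_pos: [467.8, 201.7, 140.3]
ee_rot: [-3.088, -0.528, 0.045]
contact_force: [0.1, -0.7, -0.6]
grip_width: 8.4
```

Request:
{"op": "play_rows", "data": {
  "plan": [
    {"grip": 0.0, "slide": [0, -0.01, 0], "angular": [0, 0, 0]},
    {"grip": 0.0, "slide": [0, 0, 0], "angular": [0, 0, 0]},
    {"grip": 0.0, "slide": [0, 0, 0], "angular": [0, 0, 0]}
  ]
}}

```text
t: 5.6
eef_pos: [459.9, 213.8, 135.8]
ee_rot: [-3.087, -0.538, 0.057]
contact_force: [0.4, -0.1, -0.9]
grip_width: 8.7
```

```bash
python3 go.py 461.7 260.2 105 20 1
```

```text
t 5.6 pos [459.9 213.8 135.8] yaw 19.8 q [0.27 0.07 1.9  0.01 1.21 1.49] F [ 0.4 -0.1 -0.9] w 8.7
rows 1 slide/row m (cur axes) [ 0.0185 -0.0426  0.0308] (target axes) [ 0.0176 -0.0429  0.0308] turn/row [-0.0142  0.0347 -0.0039]
```

Request:
{"op": "play_rows", "data": {
  "plan": [
    {"grip": 0.0, "slide": [0.009, -0.021, 0.005], "angular": [-0.014, 0.035, -0.004]},
    {"grip": 0.0, "slide": [0.009, -0.021, 0.005], "angular": [0, 0, 0]},
    {"grip": 0.0, "slide": [0, 0, 0.005], "angular": [0, 0, 0]},
    {"grip": 0.0, "slide": [0, 0, 0], "angular": [0, 0, 0]},
    {"grip": 0.0, "slide": [0, 0, 0], "angular": [0, 0, 0]},
    {"grip": 0.0, "slide": [0, 0, 0], "angular": [0, 0, 0]}
  ]
}}

```text
t: 6.2
eef_pos: [465.4, 251.7, 117.9]
ee_rot: [3.093, 0.529, -0.003]
contact_force: [-0.4, -0.1, -2.3]
grip_width: 8.3
```

```bash
python3 go.py 461.7 260.2 105 20 1;  python3 - <<'E'
from ov import *
shot('side','side3'); shot('top','top3'); p=(461.7,260.2,60)
LB=p[:2]; s=robot.observe()['eef_pos']
L=base_lines(LB,53.5,1)+scr_lines(s[:2],1,s[2]-34)
sheet([(p,L)],'a3',28,7,('top3','side3'))
E
```

```text
t 6.2 pos [465.4 251.7 117.9] yaw 19.4 q [ 0.35  0.12  1.88 -0.    1.14  1.58] F [-0.4 -0.1 -2.3] w 8.3
rows 1 slide/row m (cur axes) [-0.0007 -0.0093  0.0128] (target axes) [-0.0006 -0.0093  0.0129] turn/row [ 0.0035  0.0028 -0.0101]
```

View pics/a3.png

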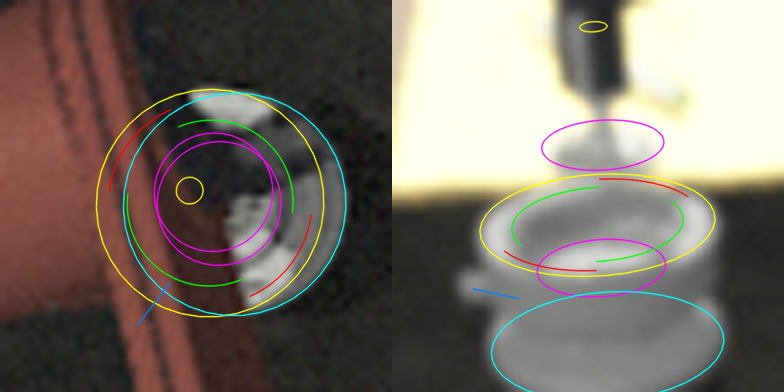

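Request:
{"op": "play_rows", "data": {
  "plan": [
    {"grip": 0.0, "slide": [-0.001, -0.0093, 0.005], "angular": [0.0035, 0.003, -0.01]},
    {"grip": 0.0, "slide": [0, 0, 0.003], "angular": [0, 0, 0]},
    {"grip": 0.0, "slide": [0, 0, 0], "angular": [0, 0, 0]},
    {"grip": 0.0, "slide": [0, 0, 0], "angular": [0, 0, 0]}
  ]
}}

```text
t: 6.7
eef_pos: [461.4, 260.8, 109.8]
ee_rot: [-3.093, -0.546, -0.003]
contact_force: [0.0, 0.5, -1.3]
grip_width: 8.4
```

```bash
python3 go.py 461.7 260.2 105 20 1;  python3 - <<'E'
from ov import *
shot('side','side4'); p=(461.7,260.2,60)
LB=p[:2]; s=robot.observe()['eef_pos']
L=base_lines(LB,53.5,1)+scr_lines(s[:2],1,s[2]-34)
u,v,_=w2px('side',p); u=int(u);v=int(v)-6
a=overlay('side','side4',[],u-25,v-22,u+25,v+22,8); b=overlay('side','side4',L,u-25,v-22,u+25,v+22,8)
cv2.imwrite('pics/a4.png',np.hstack([a,b]))
E
```

```text
t 6.7 pos [461.4 260.8 109.8] yaw 20.0 q [0.37 0.13 1.89 0.   1.12 1.59] F [ 0.   0.5 -1.3] w 8.4
rows 1 slide/row m (cur axes) [0.0001 0.0007 0.0048] (target axes) [0.0001 0.0006 0.0048] turn/row [-0.0005 -0.0019  0.0003]
```

View pics/a4.png

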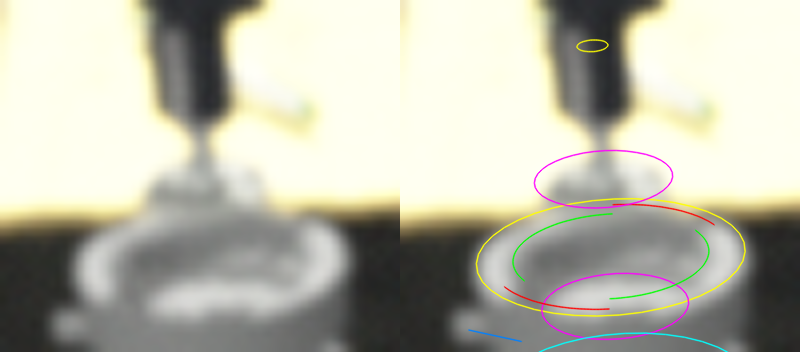

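Request:
{"op": "play_rows", "data": {
  "plan": [
    {"grip": 0.0, "slide": [0, 0.0005, 0.012], "angular": [0, 0, 0]},
    {"grip": 0.0, "slide": [0, 0, 0.01], "angular": [0, 0, 0]},
    {"grip": 0.0, "slide": [0, 0, 0.007], "angular": [0, 0, 0]},
    {"grip": 0.0, "slide": [0, 0, 0.003], "angular": [0, 0, 0]},
    {"grip": 0.0, "slide": [0, 0, 0], "angular": [0, 0, 0]},
    {"grip": 0.0, "slide": [0, 0, 0], "angular": [0, 0, 0]}
  ]
}}

```text
t: 7.35
eef_pos: [460.9, 260.0, 73.9]
ee_rot: [-3.093, -0.546, 0.0]
contact_force: [0.3, 0.8, -1.3]
grip_width: 8.6
```

```bash
python3 go.py 461.7 260.2 68 20 1
```

```text
t 7.35 pos [460.9 260.   73.9] yaw 20.0 q [0.36 0.18 1.91 0.   1.05 1.59] F [ 0.3  0.8 -1.3] w 8.6
rows 1 slide/row m (cur axes) [0.0008 0.0001 0.0059] (target axes) [0.0008 0.     0.0059] turn/row [-0.0003  0.0001  0.0004]
```

Request:
{"op": "play_rows", "data": {
  "plan": [
    {"grip": 0.0, "slide": [0.0008, 0, 0.002], "angular": [0, 0, 0]},
    {"grip": 0.0, "slide": [0, 0, 0.002], "angular": [0, 0, 0]},
    {"grip": 0.0, "slide": [0, 0, 0.001], "angular": [0, 0, 0]},
    {"grip": 0.0, "slide": [0, 0, 0], "angular": [0, 0, 0]},
    {"grip": 0.0, "slide": [0, 0, 0], "angular": [0, 0, 0]}
  ]
}}

```text
t: 7.85
eef_pos: [462.5, 260.4, 69.8]
ee_rot: [-3.093, -0.546, -0.002]
contact_force: [-0.4, -0.2, 0.4]
grip_width: 8.6
```

```bash
python3 go.py 461.7 260.2 68 20 1
```

```text
t 7.85 pos [462.5 260.4  69.8] yaw 20.0 q [ 0.36  0.19  1.91 -0.    1.04  1.59] F [-0.4 -0.2  0.4] w 8.6
rows 1 slide/row m (cur axes) [-0.0008 -0.0001  0.0018] (target axes) [-0.0008 -0.0001  0.0018] turn/row [-0.     -0.0015  0.0005]
```

Request:
{"op": "play_rows", "data": {
  "plan": [
    {"grip": 0.0, "slide": [0, 0, 0.0015], "angular": [0, 0, 0]},
    {"grip": 0.0, "slide": [0, 0, 0.001], "angular": [0, 0, 0]},
    {"grip": 0.0, "slide": [0, 0, 0], "angular": [0, 0, 0]},
    {"grip": 0.0, "slide": [0, 0, 0], "angular": [0, 0, 0]}
  ]
}}

```text
t: 8.25
eef_pos: [462.5, 259.6, 67.6]
ee_rot: [3.093, 0.546, 0.002]
contact_force: [-0.3, -0.3, 0.9]
grip_width: 8.4
```

```bash
python3 go.py 461.7 260.2 68 20 1
```

```text
t 8.25 pos [462.5 259.6  67.6] yaw 20.0 q [ 0.36  0.19  1.91 -0.    1.04  1.59] F [-0.3 -0.3  0.9] w 8.4
rows 1 slide/row m (cur axes) [-0.0005 -0.0009 -0.0004] (target axes) [-0.0005 -0.0009 -0.0004] turn/row [ 0.0013 -0.0008  0.0006]
```

Request:
{"op": "play_rows", "data": {
  "plan": [
    {"grip": 0.03, "slide": [0, 0, 0], "angular": [0, 0, 0]},
    {"grip": 0.03, "slide": [0, 0, 0], "angular": [0, 0, 0]},
    {"grip": 0.03, "slide": [0, 0, 0], "angular": [0, 0, 0]},
    {"grip": 0.03, "slide": [0, 0, -0.01], "angular": [0, 0, 0]},
    {"grip": 0.04, "slide": [0, 0, -0.03], "angular": [0, 0, 0]},
    {"grip": 0.045, "slide": [0, 0, -0.03], "angular": [0, 0, 0]},
    {"grip": 0.045, "slide": [0, 0, -0.02], "angular": [0, 0, 0]},
    {"grip": 0.045, "slide": [0, 0, 0], "angular": [0, 0, 0]},
    {"grip": 0.045, "slide": [0, 0, 0], "angular": [0, 0, 0]}
  ]
}}

```text
t: 9.15
eef_pos: [462.8, 260.8, 163.4]
ee_rot: [-3.093, -0.547, -0.006]
contact_force: [-0.0, -0.5, -1.1]
grip_width: 44.6
```

```bash
python3 go.py 613.7 -17 120 20 7;  python3 - <<'E'
from ov import *
shot('side','side5'); crop('side5',230,120,320,200,7,'a5')
E
```

```text
t 9.15 pos [462.8 260.8 163.4] yaw 20.0 q [0.36 0.06 1.85 0.   1.23 1.59] F [-0.  -0.5 -1.1] w 44.6
rows 7 slide/row m (cur axes) [0.0066 0.0447 0.0062] (target axes) [0.0067 0.0447 0.0062] turn/row [-0.0001 -0.0006  0.0001]
```

View pics/a5.png

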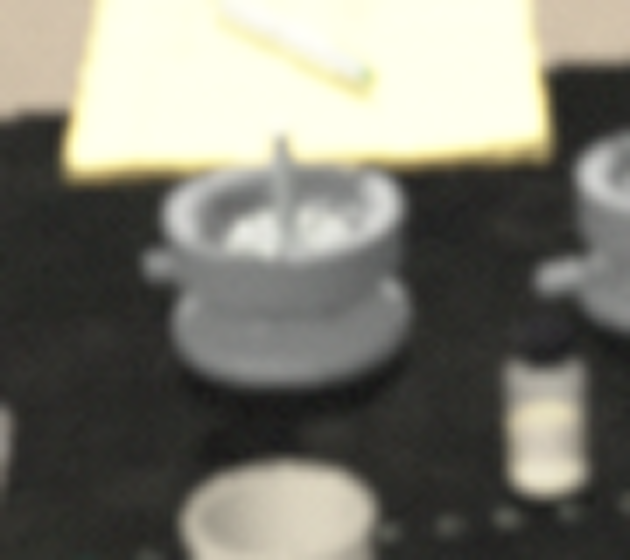

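Request:
{"op": "play_rows", "data": {
  "plan": [
    {"grip": 0.045, "slide": [0.0067, 0.035, 0], "angular": [0, 0, 0]},
    {"grip": 0.045, "slide": [0.0067, 0.045, 0], "angular": [0, 0, 0]},
    {"grip": 0.045, "slide": [0.0067, 0.045, 0], "angular": [0, 0, 0]},
    {"grip": 0.045, "slide": [0.0067, 0.045, 0], "angular": [0, 0, 0]},
    {"grip": 0.045, "slide": [0.0067, 0.045, 0], "angular": [0, 0, 0]},
    {"grip": 0.045, "slide": [0.0067, 0.045, 0], "angular": [0, 0, 0]},
    {"grip": 0.045, "slide": [0.0067, 0.03, 0.005], "angular": [0, 0, 0]},
    {"grip": 0.045, "slide": [0, 0.005, 0.01], "angular": [0, 0, 0]},
    {"grip": 0.045, "slide": [0, 0, 0], "angular": [0, 0, 0]},
    {"grip": 0.045, "slide": [0, 0, 0], "angular": [0, 0, 0]}
  ]
}}

```text
t: 10.2
eef_pos: [604.8, -8.2, 131.0]
ee_rot: [-3.086, -0.551, 0.026]
contact_force: [-0.1, -0.1, 0.1]
grip_width: 44.7
```

```bash
python3 go.py 613.7 -17 70 20 1
```

```text
t 10.2 pos [604.8  -8.2 131. ] yaw 20.3 q [-0.14  0.28  1.66  0.    1.21  1.07] F [-0.1 -0.1  0.1] w 44.7
rows 1 slide/row m (cur axes) [0.0062 0.012  0.0608] (target axes) [0.0054 0.0114 0.061 ] turn/row [-0.0099  0.0153  0.0043]
```

Request:
{"op": "play_rows", "data": {
  "plan": [
    {"grip": 0.045, "slide": [0.0055, 0.011, 0.01], "angular": [-0.01, 0.015, 0.004]},
    {"grip": 0.045, "slide": [0, 0, 0.02], "angular": [0, 0, 0]},
    {"grip": 0.045, "slide": [0, 0, 0.015], "angular": [0, 0, 0]},
    {"grip": 0.045, "slide": [0, 0, 0.005], "angular": [0, 0, 0]},
    {"grip": 0.045, "slide": [0, 0, 0], "angular": [0, 0, 0]},
    {"grip": 0.045, "slide": [0, 0, 0], "angular": [0, 0, 0]}
  ]
}}

```text
t: 10.8
eef_pos: [611.0, -9.0, 79.1]
ee_rot: [-3.09, -0.558, 0.003]
contact_force: [-0.8, -0.3, -0.6]
grip_width: 45.3
```

```bash
python3 go.py 613.7 -17 34 20 1
```

```text
t 10.8 pos [611.   -9.   79.1] yaw 20.5 q [-0.14  0.35  1.69  0.    1.11  1.07] F [-0.8 -0.3 -0.6] w 45.3
rows 1 slide/row m (cur axes) [-0.0002  0.0086  0.0451] (target axes) [-0.0002  0.0085  0.0451] turn/row [-0.0021  0.0015  0.0086]
```

Request:
{"op": "play_rows", "data": {
  "plan": [
    {"grip": 0.045, "slide": [0, 0.0085, 0.0], "angular": [0, 0, 0.008]},
    {"grip": 0.045, "slide": [0, 0, 0.01], "angular": [0, 0, 0]},
    {"grip": 0.045, "slide": [0, 0, 0.01], "angular": [0, 0, 0]},
    {"grip": 0.045, "slide": [0, 0, 0.005], "angular": [0, 0, 0]},
    {"grip": 0.045, "slide": [0, 0, 0], "angular": [0, 0, 0]},
    {"grip": 0.045, "slide": [0, 0, 0], "angular": [0, 0, 0]}
  ]
}}

```text
t: 11.4
eef_pos: [615.5, -18.0, 53.9]
ee_rot: [-3.093, -0.545, -0.002]
contact_force: [-0.5, 0.3, -0.2]
grip_width: 45.0
```

```bash
python3 go.py 613.7 -17 34 20 1
```

```text
t 11.4 pos [615.5 -18.   53.9] yaw 20.0 q [-0.16  0.39  1.69  0.    1.06  1.06] F [-0.5  0.3 -0.2] w 45.0
rows 1 slide/row m (cur axes) [-0.0014 -0.0015  0.0199] (target axes) [-0.0014 -0.0015  0.0199] turn/row [-0.0006 -0.0012 -0.0005]
```

Request:
{"op": "play_rows", "data": {
  "plan": [
    {"grip": 0.045, "slide": [-0.0014, -0.0015, 0.009], "angular": [0, 0, 0]},
    {"grip": 0.045, "slide": [0, 0, 0.009], "angular": [0, 0, 0]},
    {"grip": 0.045, "slide": [0, 0, 0.002], "angular": [0, 0, 0]},
    {"grip": 0.045, "slide": [0, 0, 0], "angular": [0, 0, 0]},
    {"grip": 0.0, "slide": [0, 0, 0], "angular": [0, 0, 0]},
    {"grip": 0.0, "slide": [0, 0, 0], "angular": [0, 0, 0]},
    {"grip": 0.0, "slide": [0, 0, 0], "angular": [0, 0, 0]},
    {"grip": 0.0, "slide": [0, 0, 0], "angular": [0, 0, 0]},
    {"grip": 0.0, "slide": [0, 0, 0], "angular": [0, 0, 0]}
  ]
}}

```text
t: 12.3
eef_pos: [613.8, -16.7, 32.6]
ee_rot: [-3.093, -0.545, -0.003]
contact_force: [0.8, 0.1, -0.7]
grip_width: 8.6
```

```bash
python3 go.py 613.7 -17 150 20 1
```

```text
t 12.3 pos [613.8 -16.7  32.6] yaw 20.0 q [-0.16  0.42  1.7   0.    1.02  1.06] F [ 0.8  0.1 -0.7] w 8.6
rows 1 slide/row m (cur axes) [ 0.      0.0002 -0.1174] (target axes) [-0.0002  0.0002 -0.1174] turn/row [-0.0003 -0.0019 -0.0001]
```

Request:
{"op": "play_rows", "data": {
  "plan": [
    {"grip": 0.0, "slide": [0, 0, -0.01], "angular": [0, 0, 0]},
    {"grip": 0.0, "slide": [0, 0, -0.03], "angular": [0, 0, 0]},
    {"grip": 0.0, "slide": [0, 0, -0.04], "angular": [0, 0, 0]},
    {"grip": 0.0, "slide": [0, 0, -0.03], "angular": [0, 0, 0]},
    {"grip": 0.0, "slide": [0, 0, -0.005], "angular": [0, 0, 0]},
    {"grip": 0.0, "slide": [0, 0, 0], "angular": [0, 0, 0]},
    {"grip": 0.0, "slide": [0, 0, 0], "angular": [0, 0, 0]}
  ]
}}

```text
t: 13.0
eef_pos: [612.9, -16.8, 153.4]
ee_rot: [-3.093, -0.545, -0.002]
contact_force: [-0.4, -0.2, -0.7]
grip_width: 8.7
```

```bash
python3 go.py 614.5 257.8 150 20 7
```

```text
t 13.0 pos [612.9 -16.8 153.4] yaw 20.0 q [-0.16  0.26  1.64  0.    1.24  1.07] F [-0.4 -0.2 -0.7] w 8.7
rows 7 slide/row m (cur axes) [ 0.0136 -0.0368  0.0005] (target axes) [ 0.0136 -0.0368  0.0005] turn/row [-0.0001 -0.0002 -0.    ]
```

Request:
{"op": "play_rows", "data": {
  "plan": [
    {"grip": 0.0, "slide": [0.0136, -0.03, 0], "angular": [0, 0, 0]},
    {"grip": 0.0, "slide": [0.0136, -0.037, 0], "angular": [0, 0, 0]},
    {"grip": 0.0, "slide": [0.0136, -0.037, 0], "angular": [0, 0, 0]},
    {"grip": 0.0, "slide": [0.0136, -0.037, 0], "angular": [0, 0, 0]},
    {"grip": 0.0, "slide": [0.0136, -0.037, 0], "angular": [0, 0, 0]},
    {"grip": 0.0, "slide": [0.0136, -0.037, 0], "angular": [0, 0, 0]},
    {"grip": 0.0, "slide": [0.0136, -0.025, 0], "angular": [0, 0, 0]},
    {"grip": 0.0, "slide": [0, -0.005, 0], "angular": [0, 0, 0]},
    {"grip": 0.0, "slide": [0, 0, 0], "angular": [0, 0, 0]},
    {"grip": 0.0, "slide": [0, 0, 0], "angular": [0, 0, 0]}
  ]
}}

```text
t: 14.0
eef_pos: [608.5, 251.9, 131.7]
ee_rot: [-3.095, -0.539, 0.046]
contact_force: [-0.2, -0.8, -0.4]
grip_width: 8.5
```

```bash
python3 go.py 614.5 257.8 110 20 1
```

```text
t 14.0 pos [608.5 251.9 131.7] yaw 19.8 q [0.27 0.41 1.5  0.   1.26 1.5 ] F [-0.2 -0.8 -0.4] w 8.5
rows 1 slide/row m (cur axes) [ 0.0083 -0.0034  0.0215] (target axes) [ 0.0077 -0.0035  0.0217] turn/row [-0.0052  0.0288 -0.004 ]
```

Request:
{"op": "play_rows", "data": {
  "plan": [
    {"grip": 0.0, "slide": [0.0077, -0.0035, 0.005], "angular": [-0.005, 0.029, -0.004]},
    {"grip": 0.0, "slide": [0, 0, 0.01], "angular": [0, 0, 0]},
    {"grip": 0.0, "slide": [0, 0, 0.005], "angular": [0, 0, 0]},
    {"grip": 0.0, "slide": [0, 0, 0], "angular": [0, 0, 0]},
    {"grip": 0.0, "slide": [0, 0, 0], "angular": [0, 0, 0]},
    {"grip": 0.0, "slide": [0, 0, 0], "angular": [0, 0, 0]}
  ]
}}

```text
t: 14.6
eef_pos: [613.8, 250.7, 108.0]
ee_rot: [3.094, 0.535, -0.008]
contact_force: [-0.8, 0.5, -0.3]
grip_width: 8.4
```

```bash
python3 go.py 614.5 257.8 92 20 1
```

```text
t 14.6 pos [613.8 250.7 108. ] yaw 19.6 q [ 0.27  0.43  1.52 -0.    1.2   1.5 ] F [-0.8  0.5 -0.3] w 8.4
rows 1 slide/row m (cur axes) [ 0.0031 -0.0064  0.016 ] (target axes) [ 0.0031 -0.0064  0.016 ] turn/row [ 0.0009  0.0055 -0.0069]
```

Request:
{"op": "play_rows", "data": {
  "plan": [
    {"grip": 0.0, "slide": [0.0031, -0.0064, 0], "angular": [0, 0.0055, -0.007]},
    {"grip": 0.0, "slide": [0, 0, 0], "angular": [0, 0, 0]},
    {"grip": 0.0, "slide": [0, 0, 0], "angular": [0, 0, 0]},
    {"grip": 0.0, "slide": [0, 0, 0], "angular": [0, 0, 0]}
  ]
}}

```text
t: 15.0
eef_pos: [615.4, 258.8, 109.3]
ee_rot: [3.093, 0.547, 0.004]
contact_force: [-0.4, 0.0, -0.5]
grip_width: 8.5
```

```bash
python3 go.py 614.5 257.8 92 20 1;  python3 - <<'E'
from ov import *
shot('side','side6'); p=(614.5,257.8,60)
LB=p[:2]; s=robot.observe()['eef_pos']
L=base_lines(LB,101.5,0)+scr_lines(s[:2],0,s[2]-32.6)
u,v,_=w2px('side',p); u=int(u);v=int(v)-6
a=overlay('side','side6',[],u-25,v-22,u+25,v+22,8); b=overlay('side','side6',L,u-25,v-22,u+25,v+22,8)
cv2.imwrite('pics/a6.png',np.hstack([a,b]))
E
```

```text
t 15.0 pos [615.4 258.8 109.3] yaw 20.1 q [ 0.28  0.43  1.52 -0.    1.19  1.5 ] F [-0.4  0.  -0.5] w 8.5
rows 1 slide/row m (cur axes) [-0.0012  0.0006  0.0173] (target axes) [-0.0012  0.0006  0.0173] turn/row [ 0.0009 -0.0024  0.0009]
```

View pics/a6.png

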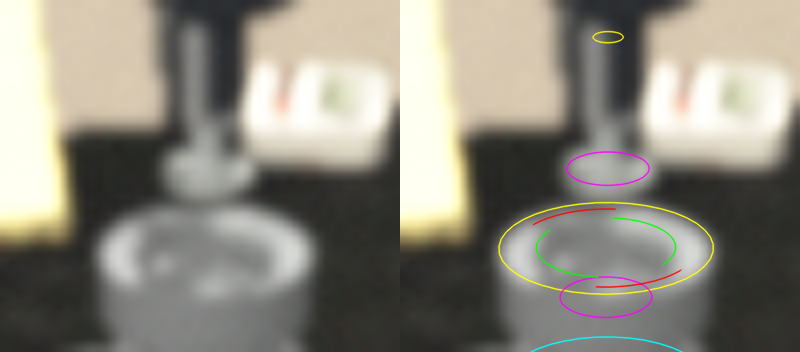

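Request:
{"op": "play_rows", "data": {
  "plan": [
    {"grip": 0.0, "slide": [-0.0011, 0.0006, 0.012], "angular": [0, -0.002, 0]},
    {"grip": 0.0, "slide": [0, 0, 0.012], "angular": [0, 0, 0]},
    {"grip": 0.0, "slide": [0, 0, 0.007], "angular": [0, 0, 0]},
    {"grip": 0.0, "slide": [0, 0, 0.003], "angular": [0, 0, 0]},
    {"grip": 0.0, "slide": [0, 0, 0], "angular": [0, 0, 0]},
    {"grip": 0.0, "slide": [0, 0, 0], "angular": [0, 0, 0]}
  ]
}}

```text
t: 15.65
eef_pos: [613.4, 257.3, 70.5]
ee_rot: [3.092, 0.547, -0.004]
contact_force: [0.9, -0.5, -0.0]
grip_width: 8.3
```

```bash
python3 go.py 614.5 257.8 66.6 20 1
```

```text
t 15.65 pos [613.4 257.3  70.5] yaw 20.0 q [ 0.28  0.47  1.54 -0.    1.13  1.5 ] F [ 0.9 -0.5 -0. ] w 8.3
rows 1 slide/row m (cur axes) [ 0.0013 -0.0001  0.0039] (target axes) [ 0.0012 -0.0001  0.0039] turn/row [0.0007 0.0028 0.0008]
```

Request:
{"op": "play_rows", "data": {
  "plan": [
    {"grip": 0.0, "slide": [0.001, 0, 0.0015], "angular": [0, 0.002, 0]},
    {"grip": 0.0, "slide": [0, 0, 0.0015], "angular": [0, 0, 0]},
    {"grip": 0.0, "slide": [0, 0, 0.0012], "angular": [0, 0, 0]},
    {"grip": 0.0, "slide": [0, 0, 0], "angular": [0, 0, 0]},
    {"grip": 0.0, "slide": [0, 0, 0], "angular": [0, 0, 0]}
  ]
}}

```text
t: 16.15
eef_pos: [615.0, 257.6, 67.1]
ee_rot: [3.093, 0.547, 0.001]
contact_force: [-0.4, -1.6, -0.3]
grip_width: 8.4
```

```bash
python3 go.py 614.5 257.8 66.6 20 1
```

```text
t 16.15 pos [615.  257.6  67.1] yaw 20.0 q [ 0.28  0.48  1.54 -0.    1.12  1.5 ] F [-0.4 -1.6 -0.3] w 8.4
rows 1 slide/row m (cur axes) [-0.0004 -0.0004  0.0005] (target axes) [-0.0004 -0.0004  0.0005] turn/row [ 0.0012 -0.0007  0.0008]
```

Near the seat; release, lift, and look.

Request:
{"op": "play_rows", "data": {
  "plan": [
    {"grip": 0.0, "slide": [0, 0, 0.0007], "angular": [0, 0, 0]},
    {"grip": 0.0, "slide": [0, 0, 0], "angular": [0, 0, 0]},
    {"grip": 0.03, "slide": [0, 0, 0], "angular": [0, 0, 0]},
    {"grip": 0.03, "slide": [0, 0, 0], "angular": [0, 0, 0]},
    {"grip": 0.03, "slide": [0, 0, 0], "angular": [0, 0, 0]},
    {"grip": 0.03, "slide": [0, 0, -0.01], "angular": [0, 0, 0]},
    {"grip": 0.045, "slide": [0, 0, -0.03], "angular": [0, 0, 0]},
    {"grip": 0.085, "slide": [0, 0, -0.035], "angular": [0, 0, 0]},
    {"grip": 0.085, "slide": [0, 0, -0.02], "angular": [0, 0, 0]},
    {"grip": 0.085, "slide": [0, 0, 0], "angular": [0, 0, 0]}
  ]
}}

```text
t: 17.15
eef_pos: [615.0, 258.0, 166.9]
ee_rot: [3.093, 0.547, 0.002]
contact_force: [0.9, -0.3, 0.7]
grip_width: 84.5
```

```bash
python3 - <<'E'
from ov import *
shot('side','side7'); crop('side7',230,120,350,220,6,'a7')
E
python3 go.py 436.7 5.5 160 45 8
```

```text
t 17.2 pos [614.5 257.8 165.4] yaw 20.1 q [ 0.28  0.37  1.48 -0.    1.29  1.5 ] F [-0.1  0.6  0.5] w 85.0
rows 8 slide/row m (cur axes) [-0.0317  0.022   0.0007] (target axes) [-0.038   0.0066  0.0007] turn/row [ 0.0001  0.     -0.0544]
```

View pics/a7.png

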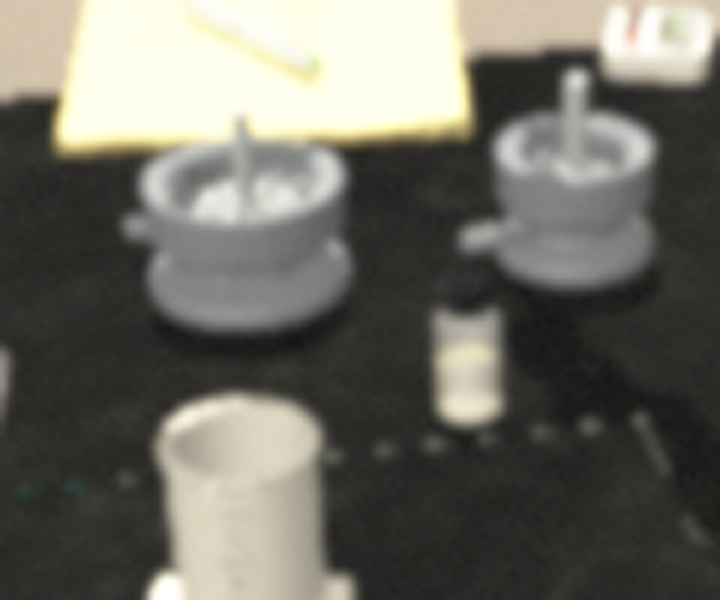

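Request:
{"op": "play_rows", "data": {
  "plan": [
    {"grip": 0.085, "slide": [0, 0, 0], "angular": [0, 0, -0.14]},
    {"grip": 0.085, "slide": [0, 0, 0], "angular": [0, 0, -0.14]},
    {"grip": 0.085, "slide": [0, 0, 0], "angular": [0, 0, -0.14]},
    {"grip": 0.085, "slide": [-0.038, 0.0066, 0], "angular": [0, 0, 0]},
    {"grip": 0.085, "slide": [-0.04, 0.0066, 0], "angular": [0, 0, 0]},
    {"grip": 0.085, "slide": [-0.04, 0.0066, 0], "angular": [0, 0, 0]},
    {"grip": 0.085, "slide": [-0.04, 0.0066, 0], "angular": [0, 0, 0]},
    {"grip": 0.085, "slide": [-0.04, 0.0066, 0], "angular": [0, 0, 0]},
    {"grip": 0.085, "slide": [-0.04, 0.0066, 0], "angular": [0, 0, 0]}
  ]
}}

```text
t: 18.1
eef_pos: [464.0, 57.6, 151.5]
ee_rot: [-2.893, -1.213, 0.028]
contact_force: [0.4, -0.2, 0.6]
grip_width: 85.1
```

Request:
{"op": "play_rows", "data": {
  "plan": [
    {"grip": 0.085, "slide": [-0.02, 0.003, 0], "angular": [0, 0, 0]},
    {"grip": 0.085, "slide": [0, 0, 0], "angular": [0, 0, 0]},
    {"grip": 0.085, "slide": [0, 0, 0], "angular": [0, 0, 0]},
    {"grip": 0.085, "slide": [0, 0, 0], "angular": [0, 0, 0]}
  ]
}}

```text
t: 18.5
eef_pos: [446.6, 38.4, 147.1]
ee_rot: [-2.893, -1.205, 0.038]
contact_force: [-1.1, 0.1, 0.3]
grip_width: 85.0
```

```bash
python3 go.py 436.7 5.5 110 45 1
```

```text
t 18.5 pos [446.6  38.4 147.1] yaw 45.2 q [-0.09 -0.1   2.04 -0.    1.22  0.7 ] F [-1.1  0.1  0.3] w 85.0
rows 1 slide/row m (cur axes) [-0.0296  0.0167  0.0374] (target axes) [-0.0303  0.0163  0.0371] turn/row [-0.0163  0.0197  0.0039]
```

Request:
{"op": "play_rows", "data": {
  "plan": [
    {"grip": 0.085, "slide": [-0.015, 0.008, 0.005], "angular": [-0.016, 0.02, 0.004]},
    {"grip": 0.085, "slide": [-0.015, 0.008, 0.01], "angular": [0, 0, 0]},
    {"grip": 0.085, "slide": [0, 0, 0.01], "angular": [0, 0, 0]},
    {"grip": 0.085, "slide": [0, 0, 0], "angular": [0, 0, 0]},
    {"grip": 0.085, "slide": [0, 0, 0], "angular": [0, 0, 0]}
  ]
}}

```text
t: 19.0
eef_pos: [439.4, 9.3, 120.8]
ee_rot: [-2.898, -1.209, -0.003]
contact_force: [-0.1, -0.4, 0.8]
grip_width: 85.3
```

```bash
python3 go.py 436.7 5.5 110 45 1
```

```text
t 19.0 pos [439.4   9.3 120.8] yaw 45.3 q [-0.16 -0.11  2.11  0.    1.15  0.62] F [-0.1 -0.4  0.8] w 85.3
rows 1 slide/row m (cur axes) [-0.0047  0.0008  0.0107] (target axes) [-0.0047  0.0008  0.0108] turn/row [-0.0008 -0.0024  0.0052]
```

Request:
{"op": "play_rows", "data": {
  "plan": [
    {"grip": 0.085, "slide": [-0.0047, 0.0008, 0.005], "angular": [0, 0, 0.005]},
    {"grip": 0.085, "slide": [0, 0, 0.015], "angular": [0, 0, 0]},
    {"grip": 0.085, "slide": [0, 0, 0.015], "angular": [0, 0, 0]},
    {"grip": 0.085, "slide": [0, 0, 0.005], "angular": [0, 0, 0]},
    {"grip": 0.085, "slide": [0, 0, 0], "angular": [0, 0, 0]},
    {"grip": 0.085, "slide": [0, 0, 0], "angular": [0, 0, 0]}
  ]
}}

```text
t: 19.6
eef_pos: [438.8, 7.2, 80.8]
ee_rot: [-2.9, -1.207, -0.007]
contact_force: [0.0, 0.2, 0.5]
grip_width: 84.9
```

```bash
python3 go.py 436.7 5.5 30 45 1;python3 - <<'E'
from ov import *
shot('side','side8'); crop('side8',215,130,325,240,5,'a8')
E
```

```text
t 19.6 pos [438.8   7.2  80.8] yaw 45.2 q [-0.17 -0.05  2.14  0.    1.05  0.61] F [0.  0.2 0.5] w 84.9
rows 1 slide/row m (cur axes) [-0.0029 -0.0004  0.0508] (target axes) [-0.0027 -0.0003  0.0508] turn/row [ 0.0013 -0.0044  0.0032]
```

View pics/a8.png

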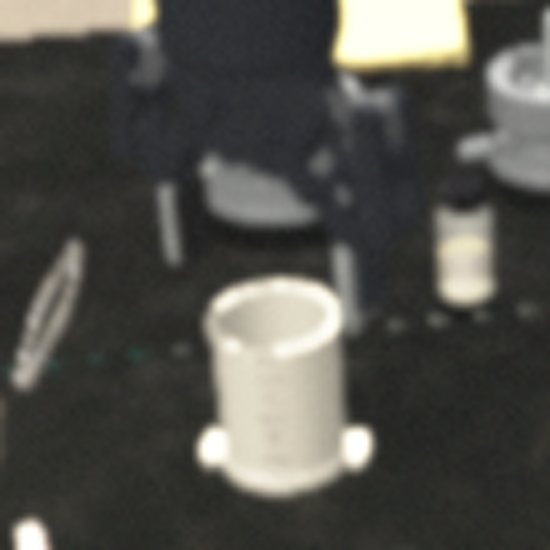

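Request:
{"op": "play_rows", "data": {
  "plan": [
    {"grip": 0.085, "slide": [-0.0027, -0.0003, 0.005], "angular": [0, -0.004, 0.003]},
    {"grip": 0.085, "slide": [0, 0, 0.015], "angular": [0, 0, 0]},
    {"grip": 0.085, "slide": [0, 0, 0.015], "angular": [0, 0, 0]},
    {"grip": 0.085, "slide": [0, 0, 0.008], "angular": [0, 0, 0]},
    {"grip": 0.085, "slide": [0, 0, 0], "angular": [0, 0, 0]},
    {"grip": 0.085, "slide": [0, 0, 0], "angular": [0, 0, 0]}
  ]
}}

```text
t: 20.25
eef_pos: [439.3, 4.5, 39.2]
ee_rot: [2.898, 1.2, 0.009]
contact_force: [0.8, 0.5, 0.1]
grip_width: 84.9
```

```bash
python3 go.py 436.7 5.5 30 45 1
```

```text
t 20.25 pos [439.3   4.5  39.2] yaw 45.0 q [-0.17  0.03  2.15 -0.    0.95  0.62] F [0.8 0.5 0.1] w 84.9
rows 1 slide/row m (cur axes) [-0.0012 -0.0026  0.0091] (target axes) [-0.0012 -0.0026  0.0092] turn/row [ 0.0068 -0.0033 -0.0005]
```

Request:
{"op": "play_rows", "data": {
  "plan": [
    {"grip": 0.085, "slide": [-0.0012, -0.0026, 0.007], "angular": [0.006, -0.003, 0]},
    {"grip": 0.085, "slide": [0, 0, 0.002], "angular": [0, 0, 0]},
    {"grip": 0.085, "slide": [0, 0, 0], "angular": [0, 0, 0]},
    {"grip": 0.085, "slide": [0, 0, 0], "angular": [0, 0, 0]}
  ]
}}

```text
t: 20.65
eef_pos: [437.7, 5.4, 30.9]
ee_rot: [2.901, 1.201, 0.004]
contact_force: [0.7, 0.2, 0.1]
grip_width: 84.9
```

```bash
python3 go.py 436.7 5.5 30 45 1
```

```text
t 20.65 pos [437.7   5.4  30.9] yaw 45.0 q [-0.17  0.04  2.16 -0.    0.94  0.62] F [0.7 0.2 0.1] w 84.9
rows 1 slide/row m (cur axes) [-0.0006 -0.0008  0.0009] (target axes) [-0.0006 -0.0008  0.0009] turn/row [ 0.0024 -0.0015 -0.0006]
```

Request:
{"op": "play_rows", "data": {
  "plan": [
    {"grip": 0.058, "slide": [-0.0006, -0.0008, 0.0005], "angular": [0, 0, 0]},
    {"grip": 0.05, "slide": [0, 0, 0], "angular": [0, 0, 0]},
    {"grip": 0.04, "slide": [0, 0, 0], "angular": [0, 0, 0]},
    {"grip": 0.04, "slide": [0, 0, 0], "angular": [0, 0, 0]},
    {"grip": 0.04, "slide": [0, 0, 0], "angular": [0, 0, 0]},
    {"grip": 0.04, "slide": [0, 0, 0], "angular": [0, 0, 0]}
  ],
  "squeeze": 40
}}

```text
t: 21.25
eef_pos: [437.2, 5.4, 31.1]
ee_rot: [2.901, 1.201, 0.005]
contact_force: [-0.1, 0.1, 1.3]
grip_width: 53.2
```

```bash
python3 go.py 436.7 5.5 150 45 1
```

```text
t 21.25 pos [437.2   5.4  31.1] yaw 45.0 q [-0.17  0.04  2.16 -0.    0.94  0.62] F [-0.1  0.1  1.3] w 53.2
rows 1 slide/row m (cur axes) [-0.     -0.     -0.1189] (target axes) [-0.0003 -0.0004 -0.1189] turn/row [ 0.0035 -0.0023 -0.0005]
```

Request:
{"op": "play_rows", "data": {
  "plan": [
    {"grip": 0.04, "slide": [0, 0, -0.01], "angular": [0, 0, 0]},
    {"grip": 0.04, "slide": [0, 0, -0.03], "angular": [0, 0, 0]},
    {"grip": 0.04, "slide": [0, 0, -0.04], "angular": [0, 0, 0]},
    {"grip": 0.04, "slide": [0, 0, -0.03], "angular": [0, 0, 0]},
    {"grip": 0.04, "slide": [0, 0, -0.008], "angular": [0, 0, 0]},
    {"grip": 0.04, "slide": [0, 0, 0], "angular": [0, 0, -0.14]},
    {"grip": 0.04, "slide": [0, 0, 0], "angular": [0, 0, -0.14]},
    {"grip": 0.04, "slide": [0, 0, 0], "angular": [0, 0, -0.14]},
    {"grip": 0.04, "slide": [0, 0, 0], "angular": [0, 0, -0.14]},
    {"grip": 0.04, "slide": [0, 0, 0], "angular": [0, 0, -0.14]}
  ]
}}

```text
t: 22.25
eef_pos: [433.9, 6.0, 153.2]
ee_rot: [2.288, 2.153, -0.0]
contact_force: [-0.8, -0.7, -0.6]
grip_width: 53.4
```

Request:
{"op": "play_rows", "data": {
  "plan": [
    {"grip": 0.04, "slide": [0, 0, 0], "angular": [0, 0, -0.14]},
    {"grip": 0.04, "slide": [0, 0, 0], "angular": [0, 0, -0.14]},
    {"grip": 0.04, "slide": [0, 0, 0], "angular": [0, 0, -0.12]},
    {"grip": 0.04, "slide": [0, 0, 0], "angular": [0, 0, 0]},
    {"grip": 0.04, "slide": [0, 0, 0], "angular": [0, 0, 0]},
    {"grip": 0.04, "slide": [0, 0, 0], "angular": [0, 0, 0]}
  ]
}}

```text
t: 22.85
eef_pos: [430.6, 6.5, 148.9]
ee_rot: [-1.794, -2.572, 0.005]
contact_force: [0.0, 0.2, -0.7]
grip_width: 52.6
```

```bash
python3 go.py 461.7 260.2 150 109.5 7
```

```text
t 22.85 pos [430.6   6.5 148.9] yaw 110.2 q [-0.17 -0.17  2.1  -0.    1.22 -0.52] F [ 0.   0.2 -0.7] w 52.6
rows 7 slide/row m (cur axes) [ 0.0325  0.0167 -0.0001] (target axes) [ 0.0327  0.0163 -0.0002] turn/row [-0.0009 -0.0005  0.0018]
```

Request:
{"op": "play_rows", "data": {
  "plan": [
    {"grip": 0.04, "slide": [0.025, 0.013, -0.001], "angular": [0, 0, 0]},
    {"grip": 0.04, "slide": [0.0327, 0.0163, -0.001], "angular": [0, 0, 0]},
    {"grip": 0.04, "slide": [0.0327, 0.0163, -0.001], "angular": [0, 0, 0]},
    {"grip": 0.04, "slide": [0.0327, 0.0163, -0.001], "angular": [0, 0, 0]},
    {"grip": 0.04, "slide": [0.0327, 0.0163, -0.001], "angular": [0, 0, 0]},
    {"grip": 0.04, "slide": [0.0327, 0.0163, -0.001], "angular": [0, 0, 0]},
    {"grip": 0.04, "slide": [0.025, 0.0123, 0], "angular": [0, 0, 0]},
    {"grip": 0.04, "slide": [0, 0, 0], "angular": [0, 0, 0]},
    {"grip": 0.04, "slide": [0, 0, 0], "angular": [0, 0, 0]},
    {"grip": 0.04, "slide": [0, 0, 0], "angular": [0, 0, 0]}
  ]
}}

```text
t: 23.85
eef_pos: [460.0, 251.5, 153.9]
ee_rot: [-1.823, -2.552, 0.006]
contact_force: [0.3, -0.6, -1.6]
grip_width: 52.7
```

```bash
python3 go.py 461.7 260.2 140 109.5 1
```

```text
t 23.85 pos [460.  251.5 153.9] yaw 108.9 q [0.35 0.06 1.87 0.   1.22 0.02] F [ 0.3 -0.6 -1.6] w 52.7
rows 1 slide/row m (cur axes) [0.0077 0.0046 0.0139] (target axes) [0.0077 0.0046 0.0139] turn/row [-0.0063 -0.0019 -0.0102]
```

Request:
{"op": "play_rows", "data": {
  "plan": [
    {"grip": 0.04, "slide": [0.0077, 0.0046, 0.005], "angular": [-0.006, -0.002, -0.01]},
    {"grip": 0.04, "slide": [0, 0, 0.01], "angular": [0, 0, 0]},
    {"grip": 0.04, "slide": [0, 0, 0.006], "angular": [0, 0, 0]},
    {"grip": 0.04, "slide": [0, 0, 0], "angular": [0, 0, 0]},
    {"grip": 0.04, "slide": [0, 0, 0], "angular": [0, 0, 0]}
  ]
}}

```text
t: 24.35
eef_pos: [461.6, 257.6, 130.1]
ee_rot: [-1.819, -2.561, 0.003]
contact_force: [0.4, -0.2, -0.7]
grip_width: 52.7
```

```bash
python3 go.py 461.7 260.2 129 109.5 1;  python3 - <<'E'
from ov import *
shot('side','side9'); shot('top','top9'); p=(461.7,260.2,80)
LB=p[:2]; s=robot.observe()['eef_pos']
L=base_lines(LB,53.5,1)+fun_lines(s[:2],53.5,1,s[2]-31.1)
u,v,_=w2px('side',p); u=int(u);v=int(v)
a=overlay('side','side9',[],u-30,v-38,u+30,v+38,6.5); b=overlay('side','side9',L,u-30,v-38,u+30,v+38,6.5)
cv2.imwrite('pics/a9.png',np.hstack([a,b]))
u,v,_=w2px('top',p); u=int(u);v=int(v)
a=overlay('top','top9',[],u-30,v-30,u+30,v+30,6.5); b=overlay('top','top9',L,u-30,v-30,u+30,v+30,6.5)
cv2.imwrite('pics/a9t.png',np.hstack([a,b]))
E
```

```text
t 24.35 pos [461.6 257.6 130.1] yaw 109.2 q [ 0.36  0.1   1.88 -0.    1.17  0.03] F [ 0.4 -0.2 -0.7] w 52.7
rows 1 slide/row m (cur axes) [0.0024 0.001  0.0011] (target axes) [0.0024 0.001  0.0011] turn/row [-0.0017  0.0008 -0.0048]
```

View pics/a9.png

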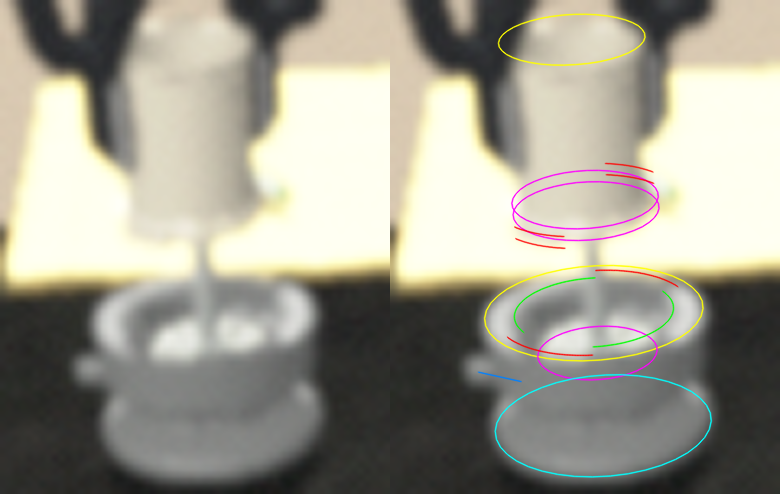

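View pics/a9t.png

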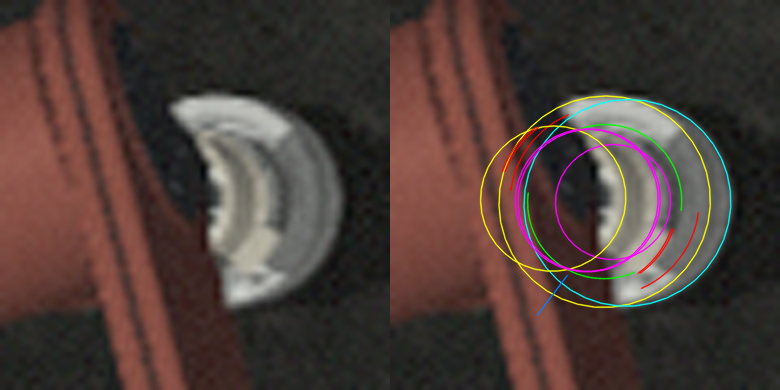

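Run:
```python
from ov import *
p=(461.7,260.2,80); s=(461.6,257.6,130.1)
L=[l for l in fun_lines(s[:2],53.5,1,s[2]-31.1)]
u,v,_=w2px('top',p); u=int(u)+5;v=int(v)
a=overlay('top','top9',[],u-15,v-18,u+20,v+20,11); b=overlay('top','top9',L,u-15,v-18,u+20,v+20,11)
cv2.imwrite('pics/a9u.png',np.hstack([a,b]))
```

```text
(no output)
```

View pics/a9u.png

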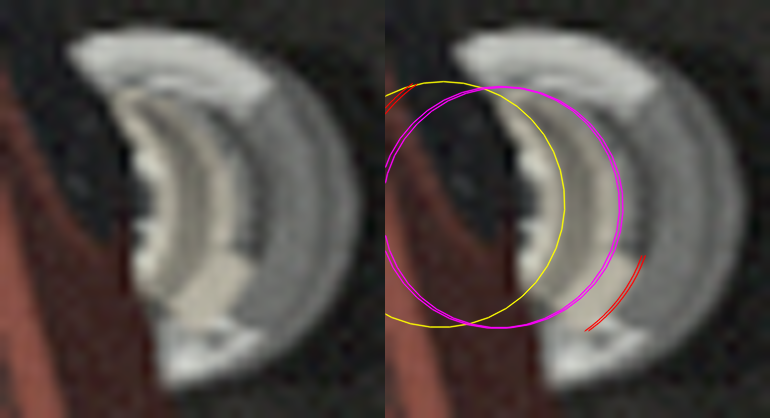

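Request:
{"op": "play_rows", "data": {
  "plan": [
    {"grip": 0.04, "slide": [0.0024, 0.001, 0.003], "angular": [0, 0, -0.004]},
    {"grip": 0.04, "slide": [0, 0, 0.012], "angular": [0, 0, 0]},
    {"grip": 0.04, "slide": [0, 0, 0.012], "angular": [0, 0, 0]},
    {"grip": 0.04, "slide": [0, 0, 0.005], "angular": [0, 0, 0]},
    {"grip": 0.04, "slide": [0, 0, 0], "angular": [0, 0, 0]},
    {"grip": 0.04, "slide": [0, 0, 0], "angular": [0, 0, 0]}
  ]
}}

```text
t: 25.05
eef_pos: [461.8, 260.5, 95.3]
ee_rot: [-1.813, -2.565, 0.003]
contact_force: [0.2, 0.3, -0.9]
grip_width: 52.8
```

```bash
python3 go.py 461.7 260.2 71 109.5 1
```

```text
t 25.05 pos [461.8 260.5  95.3] yaw 109.5 q [ 0.37  0.15  1.9  -0.    1.1   0.03] F [ 0.2  0.3 -0.9] w 52.8
rows 1 slide/row m (cur axes) [-0.0002 -0.0001  0.0243] (target axes) [-0.0002 -0.0002  0.0243] turn/row [-0.0015  0.0008 -0.0002]
```

Request:
{"op": "play_rows", "data": {
  "plan": [
    {"grip": 0.04, "slide": [0, 0, 0.006], "angular": [0, 0, 0]},
    {"grip": 0.04, "slide": [0, 0, 0.006], "angular": [0, 0, 0]},
    {"grip": 0.04, "slide": [0, 0, 0.004], "angular": [0, 0, 0]},
    {"grip": 0.04, "slide": [0, 0, 0.002], "angular": [0, 0, 0]},
    {"grip": 0.04, "slide": [0, 0, 0], "angular": [0, 0, 0]},
    {"grip": 0.04, "slide": [0, 0, 0], "angular": [0, 0, 0]}
  ]
}}

```text
t: 25.65
eef_pos: [462.2, 260.6, 76.3]
ee_rot: [1.813, 2.565, -0.001]
contact_force: [0.0, -0.4, -1.2]
grip_width: 53.0
```

```bash
python3 go.py 461.7 260.2 71 109.5 1
```

```text
t 25.65 pos [462.2 260.6  76.3] yaw 109.5 q [ 0.37  0.18  1.9  -0.    1.06  0.03] F [ 0.  -0.4 -1.2] w 53.0
rows 1 slide/row m (cur axes) [-0.0002 -0.0006  0.0053] (target axes) [-0.0002 -0.0006  0.0053] turn/row [-0.0004  0.0008 -0.0003]
```

Request:
{"op": "play_rows", "data": {
  "plan": [
    {"grip": 0.04, "slide": [0, -0.0005, 0.002], "angular": [0, 0, 0]},
    {"grip": 0.04, "slide": [0, 0, 0.002], "angular": [0, 0, 0]},
    {"grip": 0.04, "slide": [0, 0, 0.001], "angular": [0, 0, 0]},
    {"grip": 0.04, "slide": [0, 0, 0], "angular": [0, 0, 0]},
    {"grip": 0.04, "slide": [0, 0, 0], "angular": [0, 0, 0]}
  ]
}}

```text
t: 26.15
eef_pos: [462.1, 260.6, 71.5]
ee_rot: [1.813, 2.564, 0.0]
contact_force: [-0.3, 0.4, -0.4]
grip_width: 52.8
```

```bash
python3 go.py 461.7 260.2 71 109.5 1
```

```text
t 26.15 pos [462.1 260.6  71.5] yaw 109.5 q [ 0.37  0.19  1.91 -0.    1.05  0.03] F [-0.3  0.4 -0.4] w 52.8
rows 1 slide/row m (cur axes) [-0.0003 -0.0006  0.0005] (target axes) [-0.0003 -0.0006  0.0005] turn/row [ 0.0007  0.0007 -0.0003]
```

Request:
{"op": "play_rows", "data": {
  "plan": [
    {"grip": 0.04, "slide": [0, 0, 0], "angular": [0, 0, 0.06]},
    {"grip": 0.04, "slide": [0, 0, 0], "angular": [0, 0, 0.1]},
    {"grip": 0.04, "slide": [0, 0, 0], "angular": [0, 0, 0.1]},
    {"grip": 0.04, "slide": [0, 0, 0], "angular": [0, 0, 0.06]},
    {"grip": 0.04, "slide": [0, 0, 0], "angular": [0, 0, 0]},
    {"grip": 0.04, "slide": [0, 0, 0], "angular": [0, 0, 0]}
  ]
}}

```text
t: 26.75
eef_pos: [462.5, 260.8, 71.9]
ee_rot: [2.21, 2.231, 0.002]
contact_force: [0.2, 0.6, -0.9]
grip_width: 53.1
```

```bash
python3 go.py 461.9 260.4 71.5 39.5 1
```

```text
t 26.75 pos [462.5 260.8  71.9] yaw 90.5 q [ 0.37  0.18  1.91 -0.    1.05  0.36] F [ 0.2  0.6 -0.9] w 53.1
rows 1 slide/row m (cur axes) [-0.0004 -0.0006  0.0004] (target axes) [-0.0007 -0.0001  0.0004] turn/row [ 0.0016 -0.0006  0.8909]
```

Request:
{"op": "play_rows", "data": {
  "plan": [
    {"grip": 0.04, "slide": [-0.0004, -0.0006, 0.0003], "angular": [0, 0, 0.08]},
    {"grip": 0.04, "slide": [0, 0, 0], "angular": [0, 0, 0.12]},
    {"grip": 0.04, "slide": [0, 0, 0], "angular": [0, 0, 0.12]},
    {"grip": 0.04, "slide": [0, 0, 0], "angular": [0, 0, 0.1]},
    {"grip": 0.04, "slide": [0, 0, 0], "angular": [0, 0, 0.06]},
    {"grip": 0.04, "slide": [0, 0, 0], "angular": [0, 0, 0]},
    {"grip": 0.04, "slide": [0, 0, 0], "angular": [0, 0, 0]}
  ]
}}

```text
t: 27.45
eef_pos: [462.0, 260.4, 71.9]
ee_rot: [2.683, 1.633, 0.003]
contact_force: [0.6, -0.3, -0.8]
grip_width: 53.1
```

```bash
python3 go.py 461.9 260.4 71.5 39.5 1
python3 - <<'E'
from h import *
print(robot.observe()['wrist_torque'])
E
```

```text
t 27.45 pos [462.  260.4  71.9] yaw 62.7 q [ 0.36  0.18  1.91 -0.    1.05  0.84] F [ 0.6 -0.3 -0.8] w 53.1
rows 1 slide/row m (cur axes) [-0.0001 -0.0001  0.0004] (target axes) [-0.0001 -0.0001  0.0004] turn/row [ 0.0017 -0.0013  0.4042]
[0.00268779 0.00403399 0.01366229]
```

Request:
{"op": "play_rows", "data": {
  "plan": [
    {"grip": 0.04, "slide": [0, 0, 0.0003], "angular": [0, 0, 0.08]},
    {"grip": 0.04, "slide": [0, 0, 0], "angular": [0, 0, 0.11]},
    {"grip": 0.04, "slide": [0, 0, 0], "angular": [0, 0, 0.1]},
    {"grip": 0.04, "slide": [0, 0, 0], "angular": [0, 0, 0.06]},
    {"grip": 0.04, "slide": [0, 0, 0.0005], "angular": [0, 0, 0.03]},
    {"grip": 0.04, "slide": [0, 0, 0], "angular": [0, 0, 0]},
    {"grip": 0.04, "slide": [0, 0, 0], "angular": [0, 0, 0]}
  ]
}}

```text
t: 28.15
eef_pos: [462.2, 260.5, 71.2]
ee_rot: [2.943, 1.098, 0.004]
contact_force: [-0.1, 0.4, -0.8]
grip_width: 52.4
```

```bash
python3 go.py 461.9 260.4 71.5 39.5 1
python3 - <<'E'
from h import *
print(robot.observe()['wrist_torque'])
E
```

```text
t 28.15 pos [462.2 260.5  71.2] yaw 40.9 q [ 0.36  0.18  1.91 -0.    1.05  1.22] F [-0.1  0.4 -0.8] w 52.4
rows 1 slide/row m (cur axes) [-0.0003 -0.0001 -0.0003] (target axes) [-0.0003 -0.0001 -0.0003] turn/row [ 0.0015 -0.0019  0.0245]
[-0.00786024  0.02138124  0.01532306]
```

Request:
{"op": "play_rows", "data": {
  "plan": [
    {"grip": 0.06, "slide": [0, 0, 0], "angular": [0, 0, 0]},
    {"grip": 0.085, "slide": [0, 0, 0], "angular": [0, 0, 0]},
    {"grip": 0.085, "slide": [0, 0, 0], "angular": [0, 0, 0]},
    {"grip": 0.085, "slide": [0, 0, -0.005], "angular": [0, 0, 0]},
    {"grip": 0.085, "slide": [0, 0, -0.03], "angular": [0, 0, 0]},
    {"grip": 0.085, "slide": [0, 0, -0.04], "angular": [0, 0, 0]},
    {"grip": 0.085, "slide": [0, 0, -0.04], "angular": [0, 0, 0]},
    {"grip": 0.085, "slide": [0, 0, -0.01], "angular": [0, 0, 0]},
    {"grip": 0.085, "slide": [0, 0, 0], "angular": [0, 0, 0]},
    {"grip": 0.085, "slide": [0, 0, 0], "angular": [0, 0, 0]}
  ]
}}

```text
t: 29.15
eef_pos: [461.1, 260.2, 201.3]
ee_rot: [2.94, 1.104, 0.002]
contact_force: [0.2, 0.1, 0.4]
grip_width: 84.8
```

```bash
python3 go.py 445.5 -272 190 100 12
python3 - <<'E'
from ov import *
shot('side','side10')
LB=(461.7,260.2); L=fun_lines(LB,-15,1,40)
u,v,_=w2px('side',(*LB,70)); u=int(u);v=int(v)
a=overlay('side','side10',[],u-30,v-35,u+30,v+35,6.5); b=overlay('side','side10',L,u-30,v-35,u+30,v+35,6.5)
cv2.imwrite('pics/a10.png',np.hstack([a,b]))
E
```

```text
t 29.15 pos [461.1 260.2 201.3] yaw 41.2 q [ 0.37  0.02  1.82 -0.    1.3   1.22] F [0.2 0.1 0.4] w 84.8
rows 12 slide/row m (cur axes) [-0.0302  0.0325  0.001 ] (target axes) [-0.0434 -0.009   0.0009] turn/row [ 0.0001 -0.     -0.0856]
```

View pics/a10.png

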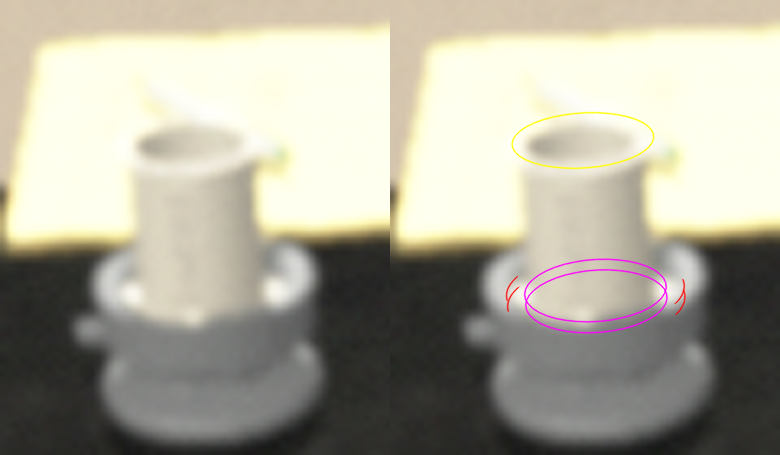

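Request:
{"op": "play_rows", "data": {
  "plan": [
    {"grip": 0.085, "slide": [-0.022, 0.024, 0], "angular": [0, 0, 0]},
    {"grip": 0.085, "slide": [-0.033, 0.0355, 0], "angular": [0, 0, 0]},
    {"grip": 0.085, "slide": [-0.033, 0.0355, 0], "angular": [0, 0, 0]},
    {"grip": 0.085, "slide": [-0.033, 0.0355, 0], "angular": [0, 0, 0]},
    {"grip": 0.085, "slide": [-0.033, 0.0355, 0], "angular": [0, 0, 0]},
    {"grip": 0.085, "slide": [-0.033, 0.0355, 0], "angular": [0, 0, 0]},
    {"grip": 0.085, "slide": [-0.033, 0.0355, 0], "angular": [0, 0, 0]},
    {"grip": 0.085, "slide": [-0.033, 0.0355, 0], "angular": [0, 0, 0]},
    {"grip": 0.085, "slide": [-0.033, 0.0355, 0], "angular": [0, 0, 0]},
    {"grip": 0.085, "slide": [-0.03, 0.033, 0], "angular": [0, 0, 0]}
  ]
}}

```text
t: 30.2
eef_pos: [438.0, -214.1, 182.1]
ee_rot: [-2.921, -1.116, 0.035]
contact_force: [1.0, 1.2, 0.1]
grip_width: 84.9
```

Request:
{"op": "play_rows", "data": {
  "plan": [
    {"grip": 0.085, "slide": [-0.01, 0.01, 0], "angular": [0, 0, -0.1]},
    {"grip": 0.085, "slide": [0, 0, 0], "angular": [0, 0, -0.145]},
    {"grip": 0.085, "slide": [0, 0, 0], "angular": [0, 0, -0.145]},
    {"grip": 0.085, "slide": [0, 0, 0], "angular": [0, 0, -0.145]},
    {"grip": 0.085, "slide": [0, 0, 0], "angular": [0, 0, -0.145]},
    {"grip": 0.085, "slide": [0, 0, 0], "angular": [0, 0, -0.145]},
    {"grip": 0.085, "slide": [0, 0, 0], "angular": [0, 0, -0.145]},
    {"grip": 0.085, "slide": [0, 0, 0], "angular": [0, 0, -0.06]},
    {"grip": 0.085, "slide": [0, 0, 0], "angular": [0, 0, 0]},
    {"grip": 0.085, "slide": [0, 0, 0], "angular": [0, 0, 0]}
  ]
}}

```text
t: 31.2
eef_pos: [425.3, -229.8, 161.0]
ee_rot: [-1.931, -2.402, 0.022]
contact_force: [0.5, 1.2, -1.0]
grip_width: 84.8
```

```bash
python3 go.py 445.5 -272 120 100 1
```

```text
t 31.2 pos [ 425.3 -229.8  161. ] yaw 102.4 q [-0.65  0.    1.92 -0.01  1.28 -0.86] F [ 0.5  1.2 -1. ] w 84.8
rows 1 slide/row m (cur axes) [-0.047   0.0126  0.0387] (target axes) [-0.045   0.0126  0.041 ] turn/row [-0.0488 -0.0364  0.0421]
```

Request:
{"op": "play_rows", "data": {
  "plan": [
    {"grip": 0.085, "slide": [-0.02, 0.006, 0.005], "angular": [-0.049, -0.036, 0.042]},
    {"grip": 0.085, "slide": [-0.024, 0.006, 0.01], "angular": [0, 0, 0]},
    {"grip": 0.085, "slide": [0, 0, 0.01], "angular": [0, 0, 0]},
    {"grip": 0.085, "slide": [0, 0, 0.005], "angular": [0, 0, 0]},
    {"grip": 0.085, "slide": [0, 0, 0], "angular": [0, 0, 0]},
    {"grip": 0.085, "slide": [0, 0, 0], "angular": [0, 0, 0]}
  ]
}}

```text
t: 31.8
eef_pos: [443.6, -268.7, 124.9]
ee_rot: [-2.025, -2.394, -0.002]
contact_force: [0.0, -0.6, -0.3]
grip_width: 84.9
```

```bash
python3 go.py 445.5 -272 100 100 1
```

```text
t 31.8 pos [ 443.6 -268.7  124.9] yaw 99.5 q [-0.7   0.09  1.9   0.    1.16 -0.86] F [ 0.  -0.6 -0.3] w 84.9
rows 1 slide/row m (cur axes) [-0.0037  0.0014  0.0249] (target axes) [-0.0036  0.0013  0.0249] turn/row [-0.0026 -0.0052 -0.008 ]
```

Request:
{"op": "play_rows", "data": {
  "plan": [
    {"grip": 0.065, "slide": [-0.0036, 0.0013, 0.003], "angular": [-0.0026, -0.005, -0.008]},
    {"grip": 0.065, "slide": [0, 0, 0.01], "angular": [0, 0, 0]},
    {"grip": 0.065, "slide": [0, 0, 0.012], "angular": [0, 0, 0]},
    {"grip": 0.065, "slide": [0, 0, 0.005], "angular": [0, 0, 0]},
    {"grip": 0.065, "slide": [0, 0, 0], "angular": [0, 0, 0]},
    {"grip": 0.065, "slide": [0, 0, 0], "angular": [0, 0, 0]}
  ]
}}

```text
t: 32.4
eef_pos: [445.7, -271.2, 92.7]
ee_rot: [2.017, 2.408, 0.0]
contact_force: [0.1, -0.4, 0.4]
grip_width: 65.0
```

```bash
python3 go.py 445.5 -272 30 100 1
python3 - <<'E'
from ov import *
shot('side','side11'); crop('side11',240,220,350,340,5,'a11')
E
```

```text
t 32.4 pos [ 445.7 -271.2   92.7] yaw 100.1 q [-0.7   0.13  1.92  0.    1.09 -0.87] F [ 0.1 -0.4  0.4] w 65.0
rows 1 slide/row m (cur axes) [-0.0007 -0.0004  0.0627] (target axes) [-0.0007 -0.0004  0.0627] turn/row [0.0005 0.0004 0.0016]
```

View pics/a11.png

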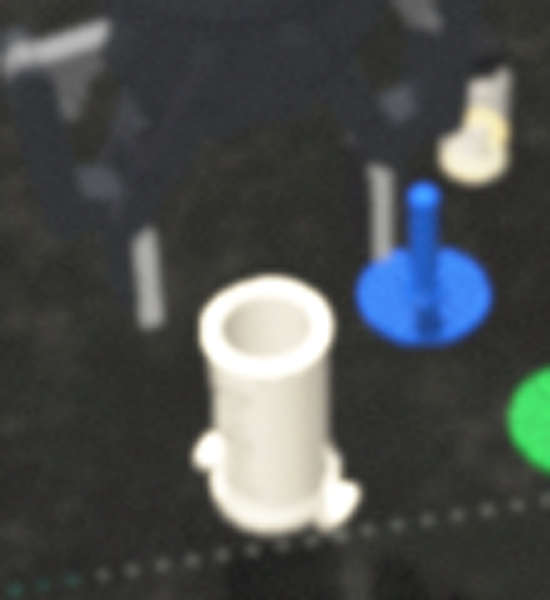

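Request:
{"op": "play_rows", "data": {
  "plan": [
    {"grip": 0.065, "slide": [-0.0007, -0.0004, 0.01], "angular": [0, 0, 0]},
    {"grip": 0.065, "slide": [0, 0, 0.015], "angular": [0, 0, 0]},
    {"grip": 0.065, "slide": [0, 0, 0.015], "angular": [0, 0, 0]},
    {"grip": 0.065, "slide": [0, 0, 0.008], "angular": [0, 0, 0]},
    {"grip": 0.065, "slide": [0, 0, 0.003], "angular": [0, 0, 0]},
    {"grip": 0.065, "slide": [0, 0, 0], "angular": [0, 0, 0]},
    {"grip": 0.065, "slide": [0, 0, 0], "angular": [0, 0, 0]}
  ]
}}

```text
t: 33.15
eef_pos: [446.6, -273.3, 40.1]
ee_rot: [2.015, 2.405, 0.0]
contact_force: [-0.3, -0.6, -0.0]
grip_width: 64.8
```

```bash
python3 go.py 445.5 -272 30 100 1
```

```text
t 33.15 pos [ 446.6 -273.3   40.1] yaw 100.1 q [-0.7   0.22  1.94  0.    0.98 -0.88] F [-0.3 -0.6 -0. ] w 64.8
rows 1 slide/row m (cur axes) [ 0.0015 -0.0009  0.0101] (target axes) [ 0.0015 -0.0009  0.0101] turn/row [0.0028 0.0033 0.0015]
```

Request:
{"op": "play_rows", "data": {
  "plan": [
    {"grip": 0.065, "slide": [0.0012, -0.0005, 0.007], "angular": [0.0028, 0.003, 0]},
    {"grip": 0.065, "slide": [0, 0, 0.003], "angular": [0, 0, 0]},
    {"grip": 0.065, "slide": [0, 0, 0], "angular": [0, 0, 0]},
    {"grip": 0.04, "slide": [0, 0, 0], "angular": [0, 0, 0]},
    {"grip": 0.03, "slide": [0, 0, 0], "angular": [0, 0, 0]},
    {"grip": 0.025, "slide": [0, 0, 0], "angular": [0, 0, 0]},
    {"grip": 0.025, "slide": [0, 0, 0], "angular": [0, 0, 0]},
    {"grip": 0.025, "slide": [0, 0, 0], "angular": [0, 0, 0]},
    {"grip": 0.025, "slide": [0, 0, 0], "angular": [0, 0, 0]}
  ]
}}

```text
t: 34.05
eef_pos: [447.0, -273.1, 31.1]
ee_rot: [2.015, 2.406, -0.0]
contact_force: [0.2, -0.1, -1.0]
grip_width: 35.0
```

```bash
python3 go.py 445.5 -272 150 60.5 1
```

```text
t 34.05 pos [ 447.  -273.1   31.1] yaw 100.1 q [-0.7   0.24  1.94 -0.    0.96 -0.87] F [ 0.2 -0.1 -1. ] w 35.0
rows 1 slide/row m (cur axes) [ 0.001  -0.0011 -0.1189] (target axes) [ 0.0002 -0.0018 -0.1189] turn/row [0.0027 0.0019 0.691 ]
```

Request:
{"op": "play_rows", "data": {
  "plan": [
    {"grip": 0.025, "slide": [0, 0, -0.01], "angular": [0, 0, 0]},
    {"grip": 0.025, "slide": [0, 0, -0.03], "angular": [0, 0, 0]},
    {"grip": 0.025, "slide": [0, 0, -0.04], "angular": [0, 0, 0]},
    {"grip": 0.025, "slide": [0, 0, -0.035], "angular": [0, 0, 0]},
    {"grip": 0.025, "slide": [0, 0, -0.01], "angular": [0, 0, 0.12]},
    {"grip": 0.025, "slide": [0, 0, 0], "angular": [0, 0, 0.14]},
    {"grip": 0.025, "slide": [0, 0, 0], "angular": [0, 0, 0.14]},
    {"grip": 0.025, "slide": [0, 0, 0], "angular": [0, 0, 0.14]},
    {"grip": 0.025, "slide": [0, 0, 0], "angular": [0, 0, 0.12]},
    {"grip": 0.025, "slide": [0, 0, 0], "angular": [0, 0, 0]}
  ]
}}

```text
t: 35.05
eef_pos: [447.0, -272.9, 168.6]
ee_rot: [2.703, 1.586, 0.004]
contact_force: [0.7, 0.4, -0.9]
grip_width: 34.9
```

```bash
python3 go.py 614.5 257.8 165 62 13
```

```text
t 35.05 pos [ 447.  -272.9  168.6] yaw 60.8 q [-0.7   0.04  1.87 -0.    1.23 -0.19] F [ 0.7  0.4 -0.9] w 34.9
rows 13 slide/row m (cur axes) [ 0.0419 -0.0087  0.0001] (target axes) [ 0.0421 -0.0078  0.0003] turn/row [ 0.0006  0.0001 -0.0016]
```

Request:
{"op": "play_rows", "data": {
  "plan": [
    {"grip": 0.025, "slide": [0.03, -0.006, -0.001], "angular": [0, 0, 0]},
    {"grip": 0.025, "slide": [0.042, -0.0085, -0.001], "angular": [0, 0, 0]},
    {"grip": 0.025, "slide": [0.042, -0.0085, -0.001], "angular": [0, 0, 0]},
    {"grip": 0.025, "slide": [0.042, -0.0085, -0.001], "angular": [0, 0, 0]},
    {"grip": 0.025, "slide": [0.042, -0.0085, -0.001], "angular": [0, 0, 0]},
    {"grip": 0.025, "slide": [0.042, -0.0085, -0.001], "angular": [0, 0, 0]},
    {"grip": 0.025, "slide": [0.042, -0.0085, -0.001], "angular": [0, 0, 0]},
    {"grip": 0.025, "slide": [0.042, -0.0085, -0.001], "angular": [0, 0, 0]},
    {"grip": 0.025, "slide": [0.042, -0.0085, -0.001], "angular": [0, 0, 0]},
    {"grip": 0.025, "slide": [0.042, -0.0085, -0.001], "angular": [0, 0, 0]}
  ]
}}

```text
t: 36.05
eef_pos: [572.0, 134.4, 182.7]
ee_rot: [2.675, 1.619, 0.009]
contact_force: [0.5, -1.0, -0.6]
grip_width: 34.6
```

```bash
python3 go.py 614.5 257.8 165 62 4
```

```text
t 36.05 pos [572.  134.4 182.7] yaw 62.4 q [ 0.1   0.17  1.69 -0.01  1.27  0.59] F [ 0.5 -1.  -0.6] w 34.6
rows 4 slide/row m (cur axes) [ 0.0323 -0.005   0.0043] (target axes) [ 0.0322 -0.0051  0.0044] turn/row [0.0038 0.0007 0.0016]
```

Request:
{"op": "play_rows", "data": {
  "plan": [
    {"grip": 0.025, "slide": [0.04, -0.006, 0.003], "angular": [0, 0, 0]},
    {"grip": 0.025, "slide": [0.035, -0.005, 0.003], "angular": [0, 0, 0]},
    {"grip": 0.025, "slide": [0.015, -0.002, 0], "angular": [0, 0, 0]},
    {"grip": 0.025, "slide": [0, 0, 0], "angular": [0, 0, 0]},
    {"grip": 0.025, "slide": [0, 0, 0], "angular": [0, 0, 0]},
    {"grip": 0.025, "slide": [0, 0, 0], "angular": [0, 0, 0]}
  ]
}}

```text
t: 36.65
eef_pos: [602.5, 227.9, 177.7]
ee_rot: [2.657, 1.649, 0.01]
contact_force: [-0.4, -0.2, -0.5]
grip_width: 34.9
```

```bash
python3 go.py 614.5 257.8 150 62 1
```

```text
t 36.65 pos [602.5 227.9 177.7] yaw 63.6 q [ 0.25  0.31  1.54 -0.01  1.28  0.71] F [-0.4 -0.2 -0.5] w 34.9
rows 1 slide/row m (cur axes) [ 0.0322 -0.0029  0.0276] (target axes) [ 0.0321 -0.0034  0.0277] turn/row [0.0157 0.0023 0.0285]
```

Request:
{"op": "play_rows", "data": {
  "plan": [
    {"grip": 0.025, "slide": [0.016, -0.0017, 0.005], "angular": [0.0157, 0.0023, 0.028]},
    {"grip": 0.025, "slide": [0.016, -0.0017, 0.01], "angular": [0, 0, 0]},
    {"grip": 0.025, "slide": [0, 0, 0.01], "angular": [0, 0, 0]},
    {"grip": 0.025, "slide": [0, 0, 0], "angular": [0, 0, 0]},
    {"grip": 0.025, "slide": [0, 0, 0], "angular": [0, 0, 0]},
    {"grip": 0.025, "slide": [0, 0, 0], "angular": [0, 0, 0]}
  ]
}}

```text
t: 37.25
eef_pos: [614.4, 249.3, 153.4]
ee_rot: [2.697, 1.608, -0.003]
contact_force: [-0.3, -0.5, -1.4]
grip_width: 34.8
```

```bash
python3 go.py 614.5 257.8 130 62 1
```

```text
t 37.25 pos [614.4 249.3 153.4] yaw 61.6 q [ 0.27  0.38  1.5  -0.    1.27  0.76] F [-0.3 -0.5 -1.4] w 34.8
rows 1 slide/row m (cur axes) [ 0.0076 -0.0039  0.0234] (target axes) [ 0.0076 -0.0039  0.0234] turn/row [ 0.0005  0.0023 -0.0071]
```

Request:
{"op": "play_rows", "data": {
  "plan": [
    {"grip": 0.025, "slide": [0.0076, -0.0039, 0.003], "angular": [0, 0.002, -0.007]},
    {"grip": 0.025, "slide": [0, 0, 0.01], "angular": [0, 0, 0]},
    {"grip": 0.025, "slide": [0, 0, 0.006], "angular": [0, 0, 0]},
    {"grip": 0.025, "slide": [0, 0, 0], "angular": [0, 0, 0]},
    {"grip": 0.025, "slide": [0, 0, 0], "angular": [0, 0, 0]}
  ]
}}

```text
t: 37.75
eef_pos: [614.7, 257.9, 133.7]
ee_rot: [2.692, 1.618, 0.002]
contact_force: [-0.4, 0.6, -0.5]
grip_width: 35.3
```

```bash
python3 go.py 614.5 257.8 130 62 1
python3 - <<'E'
from ov import *
shot('side','side12'); shot('top','top12'); p=(614.5,257.8,80)
s=robot.observe()['eef_pos']
L=base_lines(p[:2],101.5,0)+fun_lines(s[:2],101.5,0,s[2]-31.1)
u,v,_=w2px('side',p); u=int(u);v=int(v)
a=overlay('side','side12',[],u-30,v-38,u+30,v+38,6.5); b=overlay('side','side12',L,u-30,v-38,u+30,v+38,6.5)
cv2.imwrite('pics/a12.png',np.hstack([a,b]))
u,v,_=w2px('top',p); u=int(u)+5;v=int(v)
L=fun_lines(s[:2],101.5,0,s[2]-31.1)
a=overlay('top','top12',[],u-20,v-20,u+18,v+20,10); b=overlay('top','top12',L,u-20,v-20,u+18,v+20,10)
cv2.imwrite('pics/a12t.png',np.hstack([a,b]))
E
```

```text
t 37.75 pos [614.7 257.9 133.7] yaw 62.0 q [ 0.28  0.4   1.5  -0.    1.23  0.77] F [-0.4  0.6 -0.5] w 35.3
rows 1 slide/row m (cur axes) [-0.0001 -0.0001  0.0037] (target axes) [-0.0001 -0.0001  0.0037] turn/row [ 0.0014 -0.0005  0.0002]
```

View pics/a12.png

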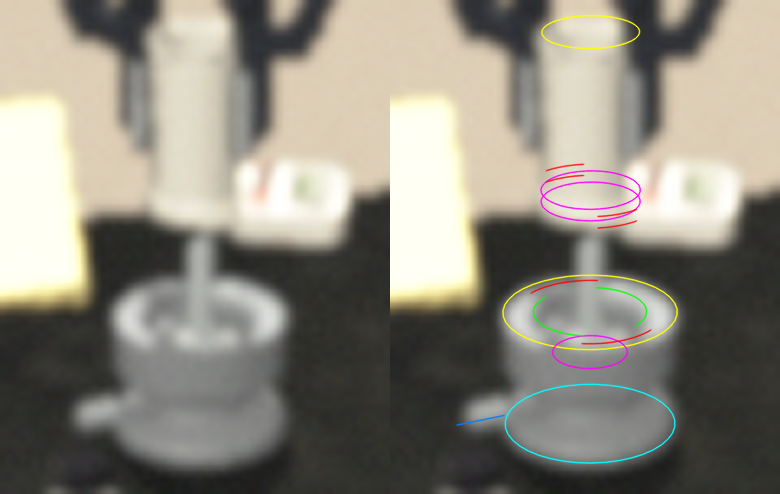

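View pics/a12t.png

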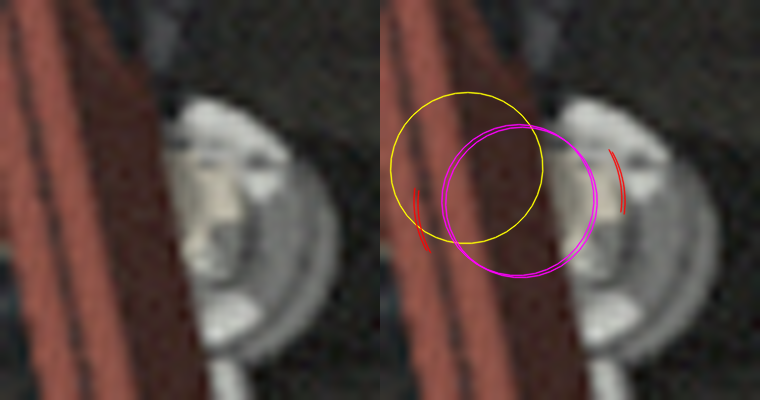

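Run:
```python
from ov import *
s=np.array([614.7,257.9]); z=133.7-31.1
u,v,_=w2px('side',(614.5,257.8,110)); u=int(u);v=int(v)
ut,vt,_=w2px('top',(614.5,257.8,100)); ut=int(ut)+5;vt=int(vt)
rows=[];rt=[]
for d,a in (((0,0),101.5),((-1.9,-3.5),101.5),((-2.7,0),101.5),((-2,-1),98)):
    L=fun_lines(s+d,a,0,z)
    for zz in(20,50): L.append((arc(s+d,z+zz,18),(0,200,0)))
    rows.append(overlay('side','side12',L,u-13,v-28,u+13,v+22,7.5)); rt.append(overlay('top','top12',L,ut-12,vt-12,ut+14,vt+14,7.5))
cv2.imwrite('pics/a13.png',np.vstack([np.hstack(rows),np.hstack(rt)]))
```

```text
(no output)
```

View pics/a13.png

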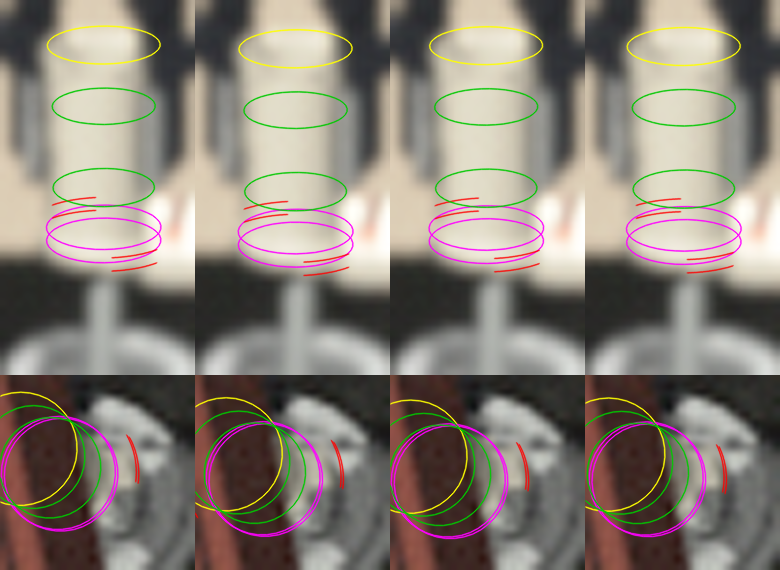

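Run:
```python
from ov import *
s=np.array([614.7,257.9]); z=133.7-31.1
ut,vt,_=w2px('top',(614.5,257.8,100)); ut=int(ut)+9;vt=int(vt)
rt=[]
for d,a in ((None,0),((-1,-1),101.5),((-1,-1),97)):
    L=fun_lines(s+d,a,0,z) if d else []
    rt.append(overlay('top','top12',L,ut-9,vt-12,ut+9,vt+12,14))
cv2.imwrite('pics/a14.png',np.hstack(rt))
```

```text
(no output)
```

View pics/a14.png

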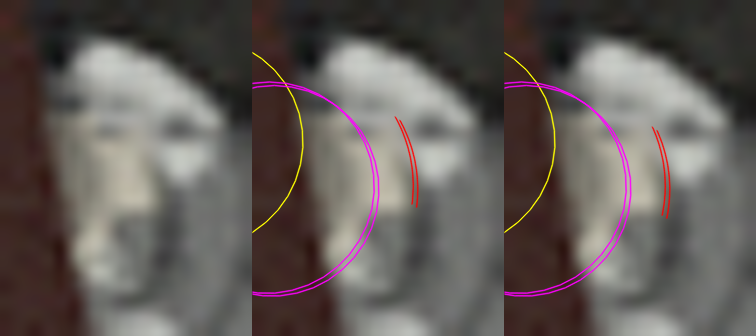

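Request:
{"op": "play_rows", "data": {
  "plan": [
    {"grip": 0.025, "slide": [0.001, 0.0003, 0.005], "angular": [0, 0, -0.03]},
    {"grip": 0.025, "slide": [0, 0, 0.012], "angular": [0, 0, 0]},
    {"grip": 0.025, "slide": [0, 0, 0.012], "angular": [0, 0, 0]},
    {"grip": 0.025, "slide": [0, 0, 0.006], "angular": [0, 0, 0]},
    {"grip": 0.025, "slide": [0, 0, 0], "angular": [0, 0, 0]},
    {"grip": 0.025, "slide": [0, 0, 0], "angular": [0, 0, 0]}
  ]
}}

```text
t: 38.45
eef_pos: [615.3, 258.5, 95.0]
ee_rot: [2.665, 1.662, 0.001]
contact_force: [0.1, 0.1, -1.3]
grip_width: 34.9
```

```bash
python3 go.py 615.2 258.5 71 64 1
```

```text
t 38.45 pos [615.3 258.5  95. ] yaw 63.9 q [ 0.28  0.45  1.52 -0.    1.17  0.74] F [ 0.1  0.1 -1.3] w 34.9
rows 1 slide/row m (cur axes) [-0.     -0.0001  0.024 ] (target axes) [-0.     -0.0001  0.024 ] turn/row [ 0.0008  0.0001 -0.0021]
```

Request:
{"op": "play_rows", "data": {
  "plan": [
    {"grip": 0.025, "slide": [0, 0, 0.005], "angular": [0, 0, 0]},
    {"grip": 0.025, "slide": [0, 0, 0.005], "angular": [0, 0, 0]},
    {"grip": 0.025, "slide": [0, 0, 0.003], "angular": [0, 0, 0]},
    {"grip": 0.025, "slide": [0, 0, 0.002], "angular": [0, 0, 0]},
    {"grip": 0.025, "slide": [0, 0, 0], "angular": [0, 0, 0]},
    {"grip": 0.025, "slide": [0, 0, 0], "angular": [0, 0, 0]}
  ]
}}

```text
t: 39.05
eef_pos: [615.9, 258.6, 79.7]
ee_rot: [2.665, 1.661, 0.003]
contact_force: [-0.3, -0.6, -0.4]
grip_width: 35.0
```

```bash
python3 go.py 615.2 258.5 71 64 1
```

```text
t 39.05 pos [615.9 258.6  79.7] yaw 63.9 q [ 0.28  0.47  1.53 -0.    1.14  0.74] F [-0.3 -0.6 -0.4] w 35.0
rows 1 slide/row m (cur axes) [-0.0004 -0.0006  0.0087] (target axes) [-0.0004 -0.0006  0.0087] turn/row [ 0.002  -0.0009 -0.0022]
```

Request:
{"op": "play_rows", "data": {
  "plan": [
    {"grip": 0.025, "slide": [-0.0004, -0.0006, 0.003], "angular": [0, 0, 0]},
    {"grip": 0.025, "slide": [0, 0, 0.002], "angular": [0, 0, 0]},
    {"grip": 0.025, "slide": [0, 0, 0.002], "angular": [0, 0, 0]},
    {"grip": 0.025, "slide": [0, 0, 0.001], "angular": [0, 0, 0]},
    {"grip": 0.025, "slide": [0, 0, 0], "angular": [0, 0, 0]},
    {"grip": 0.025, "slide": [0, 0, 0], "angular": [0, 0, 0]}
  ]
}}

```text
t: 39.65
eef_pos: [615.5, 258.6, 71.4]
ee_rot: [2.665, 1.661, 0.004]
contact_force: [-0.4, -0.2, -0.5]
grip_width: 34.6
```

```bash
python3 go.py 615.2 258.5 71 64 1
```

```text
t 39.65 pos [615.5 258.6  71.4] yaw 63.9 q [ 0.28  0.48  1.53 -0.    1.13  0.74] F [-0.4 -0.2 -0.5] w 34.6
rows 1 slide/row m (cur axes) [-0.0002 -0.0002  0.0004] (target axes) [-0.0002 -0.0002  0.0004] turn/row [ 0.0026 -0.0014 -0.0022]
```

Request:
{"op": "play_rows", "data": {
  "plan": [
    {"grip": 0.025, "slide": [0, 0, 0.0003], "angular": [0.0026, 0, 0.06]},
    {"grip": 0.025, "slide": [0, 0, 0], "angular": [0, 0, 0.1]},
    {"grip": 0.025, "slide": [0, 0, 0], "angular": [0, 0, 0.12]},
    {"grip": 0.025, "slide": [0, 0, 0], "angular": [0, 0, 0.1]},
    {"grip": 0.025, "slide": [0, 0, 0], "angular": [0, 0, 0.06]},
    {"grip": 0.025, "slide": [0, 0, 0], "angular": [0, 0, 0]},
    {"grip": 0.025, "slide": [0, 0, 0], "angular": [0, 0, 0]}
  ]
}}

```text
t: 40.35
eef_pos: [616.0, 258.8, 71.9]
ee_rot: [-2.971, -1.016, -0.003]
contact_force: [0.7, -0.6, -1.2]
grip_width: 35.0
```

```bash
python3 go.py 615.2 258.5 71.3 -5 1;python3 - <<'E'
from h import *
print(robot.observe()['wrist_torque'])
E
```

```text
t 40.35 pos [616.  258.8  71.9] yaw 37.8 q [0.28 0.48 1.53 0.   1.13 1.19] F [ 0.7 -0.6 -1.2] w 35.0
rows 1 slide/row m (cur axes) [-0.0008 -0.0003  0.0006] (target axes) [-0.0008  0.0003  0.0006] turn/row [-0.0012 -0.0022  0.7464]
[-0.01290889 -0.0075506   0.05951098]
```

Request:
{"op": "play_rows", "data": {
  "plan": [
    {"grip": 0.025, "slide": [-0.0008, -0.0003, 0.0005], "angular": [0, -0.002, 0.07]},
    {"grip": 0.025, "slide": [0, 0, 0], "angular": [0, 0, 0.11]},
    {"grip": 0.025, "slide": [0, 0, 0], "angular": [0, 0, 0.12]},
    {"grip": 0.025, "slide": [0, 0, 0], "angular": [0, 0, 0.1]},
    {"grip": 0.025, "slide": [0, 0, 0], "angular": [0, 0, 0.05]},
    {"grip": 0.025, "slide": [0, 0, 0], "angular": [0, 0, 0]},
    {"grip": 0.025, "slide": [0, 0, 0], "angular": [0, 0, 0]}
  ]
}}

```text
t: 41.05
eef_pos: [615.4, 258.6, 71.8]
ee_rot: [-3.125, -0.319, -0.001]
contact_force: [0.1, -0.6, 0.0]
grip_width: 35.2
```

```bash
python3 go.py 615.2 258.5 71.3 -5 1;python3 - <<'E'
from h import *
print(robot.observe()['wrist_torque'])
E
```

```text
t 41.05 pos [615.4 258.6  71.8] yaw 11.7 q [0.28 0.48 1.53 0.   1.13 1.65] F [ 0.1 -0.6  0. ] w 35.2
rows 1 slide/row m (cur axes) [-0.0002  0.      0.0005] (target axes) [-0.0002  0.0001  0.0005] turn/row [-0.0006 -0.0007  0.2907]
[-0.04078192  0.01459175 -0.05862003]
```

Request:
{"op": "play_rows", "data": {
  "plan": [
    {"grip": 0.025, "slide": [0, 0, 0.0004], "angular": [0, 0, 0.07]},
    {"grip": 0.025, "slide": [0, 0, 0], "angular": [0, 0, 0.1]},
    {"grip": 0.025, "slide": [0, 0, 0], "angular": [0, 0, 0.08]},
    {"grip": 0.025, "slide": [0, 0, 0.0005], "angular": [0, 0, 0.03]},
    {"grip": 0.025, "slide": [0, 0, 0], "angular": [0, 0, 0]},
    {"grip": 0.025, "slide": [0, 0, 0], "angular": [0, 0, 0]}
  ]
}}

```text
t: 41.65
eef_pos: [615.7, 258.5, 71.2]
ee_rot: [-3.139, 0.118, -0.002]
contact_force: [0.3, 0.1, -1.5]
grip_width: 34.5
```

```bash
python3 go.py 615.2 258.5 71.3 -5 1;python3 - <<'E'
from h import *
print(robot.observe()['wrist_torque'])
E
```

```text
t 41.65 pos [615.7 258.5  71.2] yaw -4.3 q [0.28 0.48 1.53 0.   1.13 1.93] F [ 0.3  0.1 -1.5] w 34.5
rows 1 slide/row m (cur axes) [-0.0005  0.     -0.0001] (target axes) [-0.0005  0.     -0.0001] turn/row [-0.0007 -0.0012  0.012 ]
[-0.02021535 -0.03424779 -0.01275145]
```

Request:
{"op": "play_rows", "data": {
  "plan": [
    {"grip": 0.045, "slide": [0, 0, 0], "angular": [0, 0, 0]},
    {"grip": 0.065, "slide": [0, 0, 0], "angular": [0, 0, 0]},
    {"grip": 0.065, "slide": [0, 0, 0], "angular": [0, 0, 0]},
    {"grip": 0.065, "slide": [0, 0, -0.005], "angular": [0, 0, 0]},
    {"grip": 0.065, "slide": [0, 0, -0.03], "angular": [0, 0, 0]},
    {"grip": 0.065, "slide": [0, 0, -0.04], "angular": [0, 0, 0]},
    {"grip": 0.065, "slide": [0, 0, -0.04], "angular": [0, 0, 0]},
    {"grip": 0.065, "slide": [0, 0, -0.03], "angular": [0, 0, 0]},
    {"grip": 0.065, "slide": [0, 0, 0], "angular": [0, 0, 0]}
  ]
}}

```text
t: 42.55
eef_pos: [614.6, 258.3, 221.7]
ee_rot: [-3.14, 0.111, 0.002]
contact_force: [0.9, 0.6, 1.0]
grip_width: 65.3
```

```bash
python3 go.py 560 -150 260 k 9
python3 - <<'E'
from ov import *
shot('side','side15'); crop('side15',225,100,355,215,6,'a15')
E
```

```text
t 42.55 pos [614.6 258.3 221.7] yaw -4.1 q [0.28 0.33 1.43 0.   1.39 1.92] F [0.9 0.6 1. ] w 65.3
rows 9 slide/row m (cur axes) [-0.0028  0.0457 -0.0043] (target axes) [-0.0028  0.0457 -0.0043] turn/row [0.     0.0002 0.    ]
```

View pics/a15.png

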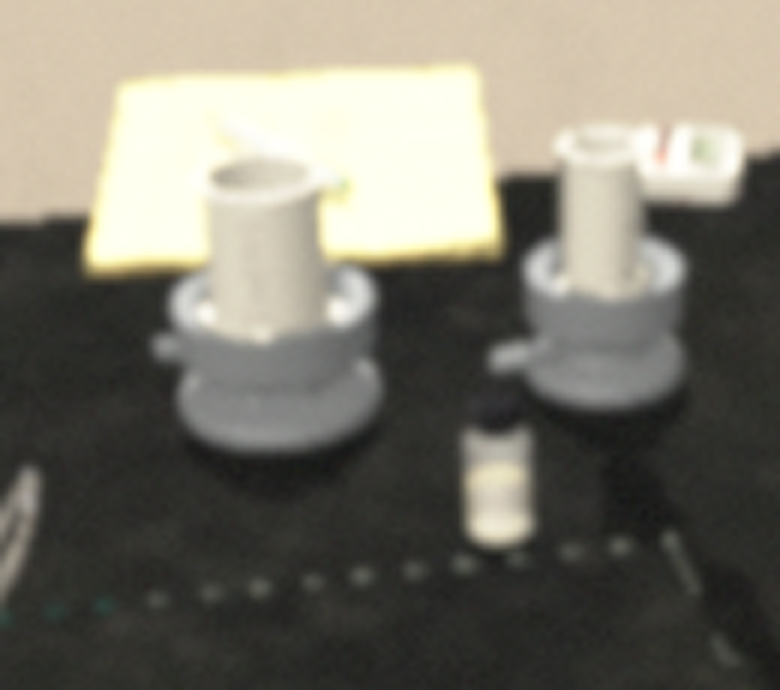

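Request:
{"op": "play_rows", "data": {
  "plan": [
    {"grip": 0.065, "slide": [-0.003, 0.035, -0.006], "angular": [0, 0, 0]},
    {"grip": 0.065, "slide": [-0.003, 0.045, -0.006], "angular": [0, 0, 0]},
    {"grip": 0.065, "slide": [-0.003, 0.045, -0.006], "angular": [0, 0, 0]},
    {"grip": 0.065, "slide": [-0.003, 0.045, -0.006], "angular": [0, 0, 0]},
    {"grip": 0.065, "slide": [-0.003, 0.045, -0.006], "angular": [0, 0, 0]},
    {"grip": 0.065, "slide": [-0.003, 0.045, -0.006], "angular": [0, 0, 0]},
    {"grip": 0.065, "slide": [-0.003, 0.035, -0.006], "angular": [0, 0, 0]},
    {"grip": 0.065, "slide": [0, 0, 0], "angular": [0, 0, 0]},
    {"grip": 0.065, "slide": [0, 0, 0], "angular": [0, 0, 0]},
    {"grip": 0.065, "slide": [0, 0, 0], "angular": [0, 0, 0]}
  ]
}}

```text
t: 43.6
eef_pos: [563.9, -43.3, 248.8]
ee_rot: [-3.14, 0.105, 0.038]
contact_force: [-0.5, 1.0, 0.2]
grip_width: 64.9
```

```bash
python3 go.py 560 -150 260 k 9
python3 - <<'E'
from ov import *
shot('side','side16'); shot('top','top16'); 
for c,b,a,o,gb in(((461.7,260.2),1,-15,'LB',53.5),((614.5,257.8),0,33,'SB',101.5)):
    u,v,_=w2px('top',(*c,50)); u=int(u);v=int(v)
    A=overlay('top','top16',[],u-19,v-18,u+19,v+18,10); B=overlay('top','top16',fun_lines(c,a,b,40)+base_lines(c,gb,b)[3:-1],u-19,v-18,u+19,v+18,10)
    cv2.imwrite(f'pics/f{o}.png',np.hstack([A,B]))
E
```

```text
t 43.6 pos [563.9 -43.3 248.8] yaw -3.8 q [-0.21  0.09  1.65 -0.    1.42  1.42] F [-0.5  1.   0.2] w 64.9
rows 9 slide/row m (cur axes) [ 0.0003  0.0119 -0.0012] (target axes) [ 0.0004  0.0119 -0.0012] turn/row [0.0001 0.0027 0.    ]
```

View pics/fLB.png

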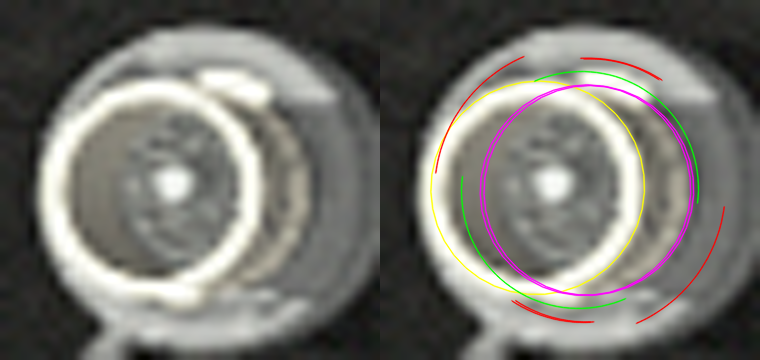

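View pics/fSB.png

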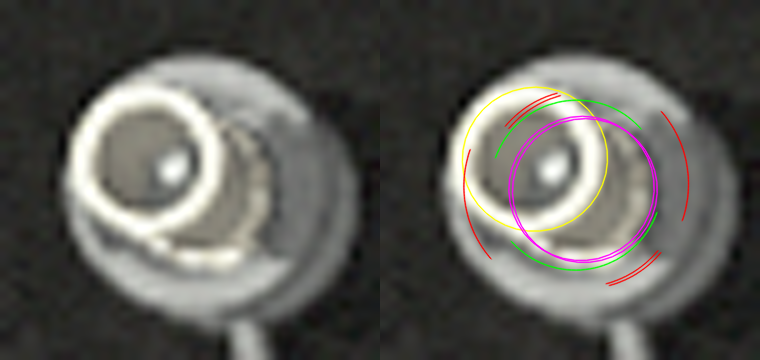

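View pics/top16.png

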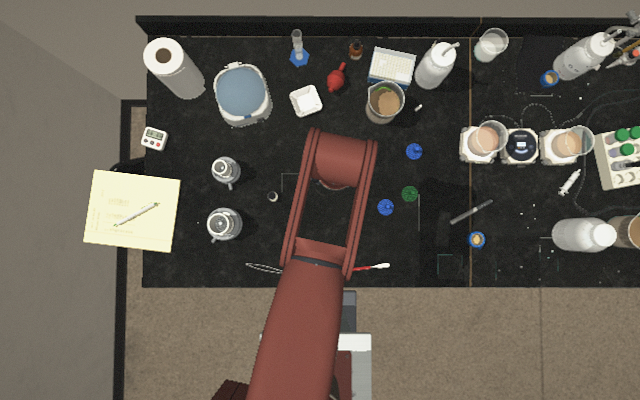

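Run:
```python
from ov import *
c=(614.5,257.8)
for n,t,o in(('top','top16','zt'),('side','side16','zs')):
    u,v,_=w2px(n,(*c,48)); u=int(u);v=int(v)
    R=[]
    for a in(None,33,47): R.append(overlay(n,t,fun_lines(c,a,0,40)[2:]+[(arc(c,48,24),(0,255,0))] if a else [],u-12,v-12,u+12,v+12,16))
    im=np.hstack(R); im=cv2.resize(im,(int(im.shape[1]*.69),int(im.shape[0]*.69))); im=np.clip(im.astype(float)*1.3-20,0,255).astype(np.uint8); cv2.imwrite(f'pics/{o}.png',im)
```

```text
(no output)
```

View pics/zt.png

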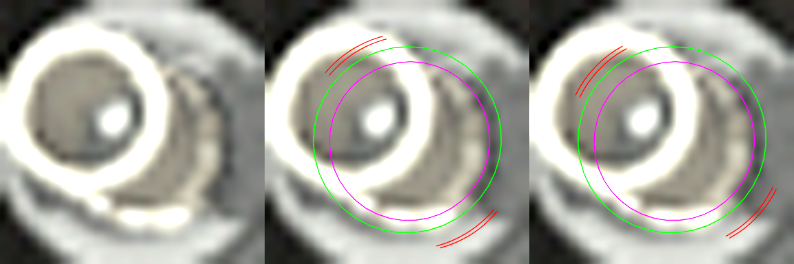

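View pics/zs.png

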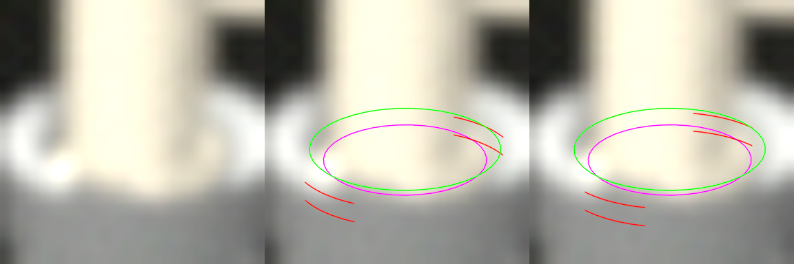

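Run:
```python
from ov import *
R=[]
for c,b,a in(((461.7,260.2),1,-15),((614.5,257.8),0,33)):
    u,v,_=w2px('side',(*c,80)); u=int(u);v=int(v)
    R.append(overlay('side','side16',fun_lines(c,a,b,40)[:1],u-22,v-25,u+22,v+25,7))
cv2.imwrite('pics/fin.png',np.hstack(R))
def vial(tag):
    im,_=load(tag); return im
a,b=load('side0')[0].astype(int),load('side16')[0].astype(int)
for n,(u,v) in dict(A=(308,178),B=(335,243)).items():
    pa=a[v-14:v+15,u-9:u+10]; pb=b[v-14:v+15,u-9:u+10]; print(n,np.abs(pa-pb).mean())
    A=cv2.matchTemplate(b[v-20:v+21,u-15:u+16].astype(np.uint8),pa.astype(np.uint8),cv2.TM_CCOEFF_NORMED); print(cv2.minMaxLoc(A))
cv2.imwrite('pics/side16b.png',b[:,:,::-1])
```

```text
A 1.439806412583182
(-0.13285940885543823, 0.9996194839477539, (12, 0), (6, 6))
B 1.8052026618269812
(0.03945181146264076, 0.9991104602813721, (0, 12), (6, 6))[ WARN:0@0.401] global loadsave.cpp:1063 imwrite_ Unsupported depth image for selected encoder is fallbacked to CV_8U.
```

View pics/fin.png

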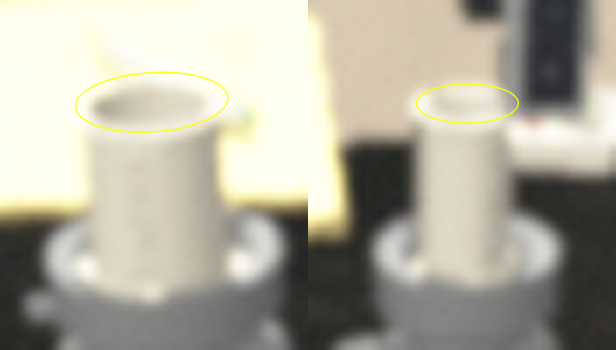

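View pics/side16.png

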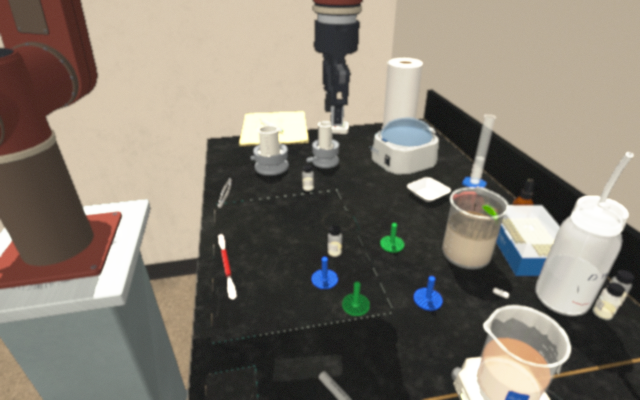

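Run:
```python
from h import *
print(robot.hand_in())
```

```text
the job is handed in; nothing more can be done
None
```

Both filter holders are assembled, and I handed the job in at about 44 s of the 115 s limit. For each size I seated the screen rod up, set the funnel over it through the gates, and turned it clockwise about 68° from the gates. I then released it and drew the arm clear.

**Last checks that agreed:**
- **Funnel height:** both funnels stand upright with the top bead at about z 112 mm, which is the fully seated height.
- **Screens:** both rods stand upright inside their funnels.
- **Vials:** neither has moved in the side image compared with the start (match above 0.999, no shift).
- **Forces:** the readings I took between moves stayed within about 2 N, and I felt no contact or torque while turning the funnels.

**Checks that were less certain:**
- **Large funnel angle:** the top image suggests it turned about 64–65° instead of 68°. Either is well past the 50° needed for the lugs to be fully under the lips.
- **Small funnel angle:** its lugs are mostly hidden, so the turn could not be read directly. It rests on the wrist angle, and one side-view glint fits a turn of 68° or slightly more. In the top view a shadowed corner could be read as only about 54°, but I judged that the less likely reading.

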